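# Load the two sprung glue-block magazines for the assembly bench

## Robot

A 6-joint arm with a two-finger parallel gripper is mounted at the origin on a cart in front of the work surface, level with it; the furniture and walls round the work are solid. World frame = base frame: x ahead of the robot, y to its left, z up, the work surface at z = 0. Lengths are in m, angles in rad, forces in N, time in s.
With the tool pointing down it reaches from about 0.35 to 0.775 m from the base axis. Payload 5.5 kg.
Tool frame: the origin (TCP) lies midway between the tips of the shut fingers; the grasp point (between the pads) lies 19 mm behind it; z points along the fingers, y is the line along which they close (so a half turn about z gives the same grasp; the last joint's range is limited). The gripper opens to 85 mm and grips with 20 to 120 N. Pads are 22 mm wide; open, the fingers measure 114 mm over their backs; the gripper's body (76 mm by 85 mm) begins 54 mm behind the grasp point. The pads swing forward as they close: fully open they stand 13 mm farther back than shut.
Start: joints at [-1.322, 0.313, 0.046, 1.304, 0, 1.431], TCP at [0.218, -0.532, 0.231] pointing down, gripper open.
Joint ranges: [-2.76, 2.76], [-0.86, 1.69], [-1.03, 1.26], [-2.2, 2.34], [-1.47, 1.5], [-3.14, 3.14]. Speed limits (rad/s): [2.57, 2.57, 3.14, 3.14, 3.14, 3.14].

## Interface

Orientations are given as a unit quaternion [w, x, y, z].
In Python, from bench import r gives the robot as it stands.
- The arm moves only by the tool apply_moves, never from a script. Its argument "increments" is a list of rows, each a list of 4 numbers: the shift along the tool's x, y, z in m, then the turn about the tool's z in units of 5 degrees (1.0 is 5 degrees). A call has 1 to 5 rows; each row shifts and turns the commanded pose from where the row before left it, along the tool's axes as they then stand; what a row does not reach is not made up. A row lasts 1/10 s, in which the tool goes at most 50 mm and 8.59 degrees, less where a joint would pass 70% of its speed; a pose out of reach is approached as far as the arm can. A call with a gripper value outside its range is refused whole. "fingers" is the opening, from -1 (shut) to 1 (fully open), set as the call begins (left out, the last holds). The fingers move at their own pace and stop on an object; "force" is the grip in N (left out, the last holds). Time passes only in rows, so rows that do not move let the fingers close. It gives the time, the measured TCP pose, the force, the opening and the grip force at its end, in the units of the state.
- r.sense(): the state, without advancing time (a new reading comes with each control period).
- r.get_image(name): name is "scene" or "top" or "wrist"; returns (picture, depth): 480x640x3 uint8, red, green, blue; 480x640 float32, m along the optical axis (not along the pixel's ray), 0 where there is no reading.
- r.camera_info(name): a dict with "K" (3x3 intrinsics, pixels), "R" (3x3) and "t" (3): a world point X has camera coordinates R X + t. Camera axes: x right, y down, z forward; pixel columns grow to the right and rows downward; lengths in m; the calibration is good to about 2 mm. A picture is of the moment at which its call begins: read the wrist's pose just before it. camera_info takes no time and is no camera call; for the wrist camera it gives the pose at the moment of the call.
- r.job_done(): hands the job in; it is judged then, once.
The state is a dict: "t": time; "joints": joint angles; "qvel": joint speeds; "tau": joint torques, N m; "position": TCP position; "ee_rot": TCP orientation; "ft_force": force on the tool from outside, world axes, zero at the start; "ft_torque": the same for the moment, N m; "grip_width": finger opening in m; "grasp_force": force on a finger pad.
Only numpy, scipy, OpenCV 4.12 (cv2) and the standard library are available. Lean on these libraries where they do the work, as an engineer would, in place of code of your own. Each camera call takes 0.05 s, during which the arm holds its last target. There are 200 camera calls.

## Task

Make up two kits of glue blocks for frame assembly, each in its own sprung magazine; the fitter draws from the top, so order matters. Green-posted magazine: red-brown block below, dark-brown block on top; larger blue-posted magazine: thick pale block below, thin yellowish block on top. Press each block down until both steel catches snap over it, and leave the cork sanding block and the pencil where they lie.

Things in the scene. Friction and masses are not known exactly. Their poses are not given: they have to be found in the camera images.
- red_block: red-brown wooden block, 34 mm wide (x), 62 long (y), 30 thick (z); origin at the centre of its underside. In the full green magazine its underside is 32 mm above the table
- dark_block: dark-brown wooden block, 42 mm wide (x), 62 long (y), 25 thick (z); origin at the centre of its underside. In the full green magazine its underside is 62 mm above the table
- thick_block: thick pale wooden block, 60 mm wide (x), 90 long (y), 40 thick (z); origin at the centre of its underside. In the full blue magazine its underside is 32 mm above the table
- thin_block: thin yellowish wooden block, 60 mm wide (x), 85 long (y), 22 thick (z); origin at the centre of its underside. In the full blue magazine its underside is 72 mm above the table
- small_magazine: green fixed magazine: plywood base 88 x 112 x 12 mm, 4 green corner posts, end cheeks. Origin: centre of underside, z up. Well 66 mm along y, 52 along x. Posts (flared tops) and catch pivots reach 109 mm up. Each long side is open down to the base over the middle 42 mm, for fingers. At both y ends a steel catch slopes in and down to its tip, 87 mm up, 26 mm from the centre
- large_magazine: blue fixed magazine: plywood base 106 x 139 x 12 mm, 4 blue corner posts, end cheeks. Origin: centre of underside, z up. Well 93 mm along y, 70 along x. Posts (flared tops) and catch pivots reach 116 mm up. Each long side is open down to the base over the middle 56 mm, for fingers. At both y ends a steel catch slopes in and down to its tip, 94 mm up, 36.5 mm from the centre
- sanding_block: cork sanding block, 51 x 78 x 30 mm, not part of the job; origin at the centre of its underside
- pencil: red carpenter's pencil, 169 mm long (y) and 8 mm thick, not part of the job; origin at the centre of its underside
- small_magazine_follower (a joint): sprung aluminium plate in the green magazine that bears the blocks: m pushed down (0 = empty, 2 mm under the catch tips; range 60 mm). Spring 2 N plus 1 N per 10 mm, catches add a few N. A block first rests on the sloping catches; pushed down, it spreads them, and with its top about 3 mm below the tips they snap over it. The spring then holds its top against the tips
- large_magazine_follower (a joint): the same plate in the blue magazine: m pushed down, 0 = empty, 2 mm under the catch tips, range 67 mm; same spring and catches

How it is judged:
By the outcome, as a careful person would: the job done as asked, in the order asked, and still so for the second after the job is handed in, with the robot touching nothing.
It also fails if it takes over 109 s, if anything falls off the work surface, if the arm or the gripper's body presses on something with over 40 N, if the wrist force passes 120 N, or if a joint passes its speed limit or range.

## Working session

There is one attempt and no reset: what is moved stays moved. The work goes in short steps, Python scripts to look and compute and a tool call to move; the robot and the scene stay as the last step left them, time stands still between calls to the robot, and variables do not carry over. Pictures are saved under pics/ and viewed, at most 14 in all, crops included, and the job is handed in when it is done.

Besides the shell and the picture viewer there is one more tool, called after "Call:" by a JSON object that holds its "name" and its "arguments". apply_moves: Moves the arm, as the interface text tells. Its arguments: {"type":"object","properties":{"increments":{"type":"array"},"fingers":{"type":"number"},"force":{"type":"number"}},"required":["increments"]}

```bash
mkdir -p pics; ls; python3 - <<'E'
from bench import r
import cv2,numpy as np
s=r.sense();print(s)
for n in("top","scene"):
    im,d=r.get_image(n);c=r.camera_info(n);np.savez(f"{n}0.npz",im=im,d=d,**c)
    print(n,c);cv2.imwrite(f"pics/{n}0.png",im[:,:,::-1])
E
```

```text
pics
{'t': 0.0, 'joints': array([-1.32160381e+00,  3.13971822e-01,  4.49734217e-02,  1.30357602e+00,
        6.27148982e-06,  1.43116931e+00]), 'qvel': array([-5.14604582e-05,  5.07519993e-04,  2.54244796e-04,  5.66623826e-04,
       -3.26461973e-04, -2.04415929e-04]), 'tau': array([ 6.70564968e-04, -4.80630398e+01,  2.98531759e+01,  1.93870609e-02,
        1.28771626e-04,  3.35917875e-06]), 'position': array([ 0.2178336 , -0.53159701,  0.23042284]), 'ee_rot': array([-8.87885476e-04,  9.81161479e-01,  1.93187376e-01, -4.55490690e-05]), 'ft_force': array([-0.41635231,  0.01895601, -0.7411441 ]), 'ft_torque': array([0.01502263, 0.01385052, 0.01117562]), 'grasp_force': 0.0, 'grip_width': 0.08551421973839565}
top {'K': array([[442.34229753,   0.        , 322.4240213 ],
       [  0.        , 442.34229753, 236.41289639],
       [  0.        ,   0.        ,   1.        ]]), 'R': array([[-0.00599674, -0.99980198, -0.01897487],
       [-0.98149027,  0.00951705, -0.19127537],
       [ 0.19141808,  0.01747662, -0.98135299]]), 't': array([-0.1250046 ,  0.57885557,  0.88730621])}
scene {'K': array([[550.67309996,   0.        , 324.72450549],
       [  0.        , 550.67309996, 234.99960609],
       [  0.        ,   0.        ,   1.        ]]), 'R': array([[-0.61724971, -0.78658799,  0.01679666],
       [-0.39124503,  0.28835494, -0.87394437],
       [ 0.68259074, -0.54601352, -0.48573564]]), 't': array([0.24737075, 0.32513922, 0.85819716])}
```

View pics/top0.png

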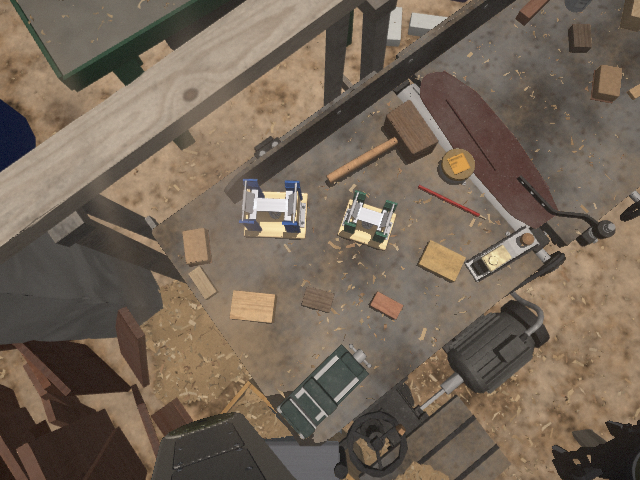

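View pics/scene0.png

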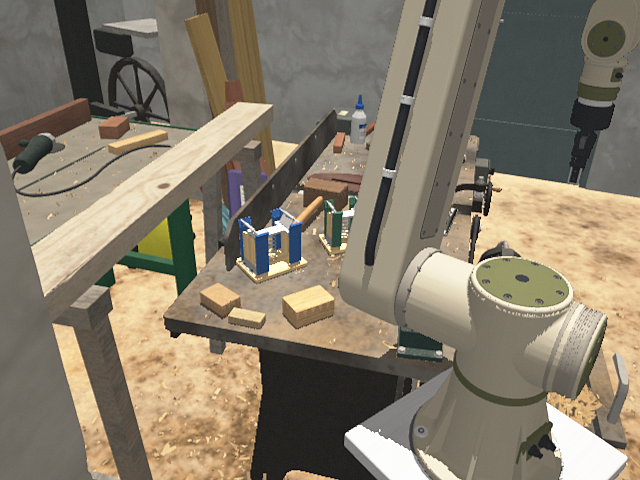

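The top view shows the blue magazine at about (273,210), the green one at (368,220) and the pencil at (450,200). The dark block is at (317,299) and the red block at (387,305). Pale pieces lie at (252,306), (441,260), (195,246) and (202,282), and I'll measure those to tell them apart.

```bash
cat > h.py <<'E'
import numpy as np,cv2
def world(c,u,v,d):
    K=c['K'];p=np.stack([(u-K[0,2])/K[0,0]*d,(v-K[1,2])/K[1,1]*d,d],-1)
    return (p-c['t'])@c['R']
def cloud(c,d):
    v,u=np.mgrid[:d.shape[0],:d.shape[1]];return world(c,u,v,d)
def ray(c,u,v,z):
    a=world(c,u,v,1.0);o=-c['R'].T@c['t'];return o+(a-o)*(z-o[2])/(a-o)[2]
E
python3 - <<'E'
from h import *
f=np.load("top0.npz");P=cloud(f,f['d']);im=f['im']
hsv=cv2.cvtColor(im,cv2.COLOR_RGB2HSV)
z=P[...,2]
print("table z",np.median(z[330:345,330:345]),np.median(z[250:270,330:350]),np.median(z[330:340,230:260]))
m=((z>0.011)&(z<0.2)).astype(np.uint8)
n,l,st,_=cv2.connectedComponentsWithStats(m)
for i in range(1,n):
    if st[i,4]<60 or st[i,4]>20000:continue
    k=l==i;zt=np.percentile(z[k],90)
    if st[i,0]<120:continue
    kk=k&(abs(z-np.median(z[k]))<.006) 
    if kk.sum()<40: continue
    pts=(P[kk][:,:2]*1000).astype(np.float32);rc=cv2.minAreaRect(pts)
    print(st[i,:5],"zmed %.4f z90 %.4f"%(np.median(z[k]),zt),np.round(rc[0]),np.round(rc[1]),round(rc[2],1),im[kk].mean(0).astype(int))
cv2.imwrite("pics/topc.png",cv2.resize(im[160:340,170:490,::-1],None,fx=2.5,fy=2.5,interpolation=cv2.INTER_CUBIC))
E
```

```text
table z -0.00013783972678479864 -0.00044039230218288576 -0.00044110902342082276
[  224     0   292   238 10049] zmed 0.0835 z90 0.1174 [ 883. -227.] [167. 771.] 47.8 [75 69 65]
[517   0  32  23 366] zmed 0.0289 z90 0.0316 [1146. -641.] [31. 75.] 44.7 [119  87  71]
[566   0  27  11 199] zmed 0.0269 z90 0.0409 [1149. -752.] [43. 14.] 71.7 [78 77 76]
[622   0  18  30 430] zmed 0.0329 z90 0.0461 [1119. -868.] [64. 27.] 10.8 [81 69 54]
[570  24  22  28 548] zmed 0.0242 z90 0.0268 [1067. -750.] [45. 66.] 85.5 [91 76 64]
[593  65  29  36 850] zmed 0.0295 z90 0.0324 [ 946. -797.] [52. 79.] 77.8 [136 110  84]
[  420    70   196   169 10305] zmed 0.0259 z90 0.0330 [ 741. -507.] [530. 189.] 35.0 [95 72 64]
[ 326  100  112   84 2680] zmed 0.0593 z90 0.0632 [ 821. -328.] [118.  68.] 30.0 [118  95  77]
[ 338  190   60   59 1883] zmed 0.0831 z90 0.1097 [ 612. -226.] [87. 60.] 70.8 [200 197 196]
[ 466  227   72   54 1089] zmed 0.0313 z90 0.0543 [ 539. -513.] [ 51. 124.] 29.6 [108  99  86]
[182 228  29  37 843] zmed 0.0298 z90 0.0321 [566. 151.] [76. 51.] 9.8 [166 136 106]
[520 233  14  13 142] zmed 
[... 156 characters left out ...]
88 266  29  34 460] zmed 0.0176 z90 0.0200 [486. 135.] [71. 31.] 36.1 [169 145 116]
[302 286  32  27 574] zmed 0.0248 z90 0.0269 [ 448. -118.] [62. 42.] 73.9 [121 102  85]
[ 230  290   47   33 1268] zmed 0.0397 z90 0.0417 [433.  20.] [90. 60.] 83.9 [200 163 123]
[370 292  33  28 499] zmed 0.0298 z90 0.0321 [ 434. -264.] [62. 34.] 60.7 [167 119  94]
[ 277  344   95   96 4037] zmed 0.0251 z90 0.0571 [ 260. -127.] [ 79. 187.] 43.5 [172 167 162]
[395 424  11  12  80] zmed 0.0463 z90 0.0533 [ 189. -281.] [14. 13.] 37.2 [99 76 57]
[371 439  13  13  76] zmed 0.0125 z90 0.0149 [ 154. -238.] [21. 20.] 38.6 [55 52 50]
[334 464  14  16 159] zmed 0.0144 z90 0.0164 [ 104. -162.] [26. 26.] 63.6 [55 53 50]
```

View pics/topc.png

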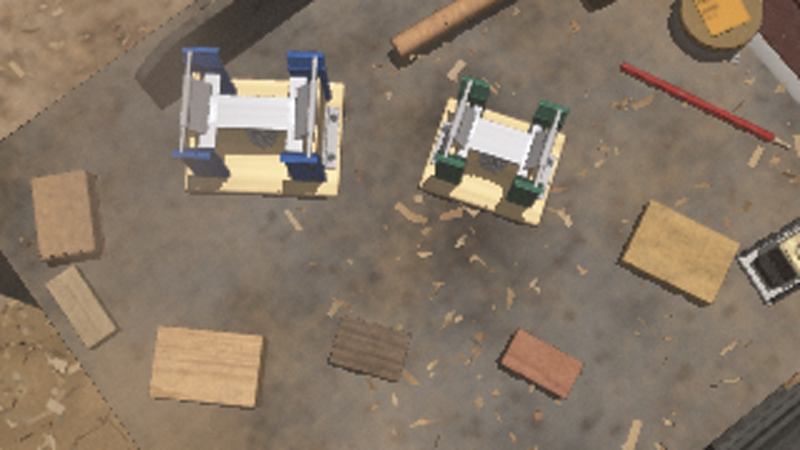

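The top view shows the parts clearly. The 90x60x40 pale block is at (433,20) mm and the 86x61x22 yellowish one at (529,-388). The dark block is at (448,-118), the red at (434,-264) and the cork at (566,151). Next I'll measure the magazines.

```bash
python3 - <<'E'
from h import *
from bench import r
f=np.load("top0.npz");P=cloud(f,f['d']);z=P[...,2]
def dirs(rc):
    b=cv2.boxPoints(rc);e=[b[1]-b[0],b[2]-b[1]];L=max(e,key=np.linalg.norm)
    return round(float(np.degrees(np.arctan2(L[1],L[0])))%180,1)
for name,(u0,u1,v0,v1) in dict(blue=(235,312,172,245),green=(332,402,186,252)).items():
    reg=np.zeros(z.shape,bool);reg[v0:v1,u0:u1]=1
    for lo,hi in((.008,.016),(.1,.125)):
        k=reg&(z>lo)&(z<hi);rc=cv2.minAreaRect((P[k][:,:2]*1000).astype(np.float32));print(name,lo,k.sum(),np.round(rc[0],1),np.round(rc[1],1),dirs(rc))
for name,zt,(x,y) in(("thick",.04,(433,20)),("thin",.022,(529,-388)),("dark",.025,(448,-118)),("red",.03,(434,-264))):
    k=(abs(z-zt)<.005)&(np.hypot(P[...,0]*1e3-x,P[...,1]*1e3-y)<60)
    rc=cv2.minAreaRect((P[k][:,:2]*1000).astype(np.float32));print(name,np.round(rc[0],1),np.round(rc[1],1),dirs(rc))
c=r.camera_info("wrist");print(c);print(r.sense()['position'], -c['R'].T@c['t'])
E
```

```text
blue 0.008 1198 [657.1 -13. ] [161.7 163.9] 176.6
blue 0.1 845 [649.4 -15. ] [134.1 112.5] 87.0
green 0.008 860 [ 624.9 -232.8] [132.5 148.6] 173.5
green 0.1 429 [ 614.3 -228.1] [90.1 75.7] 70.6
thick [432.9  20. ] [90.2 59.8] 83.9
thin [ 526.3 -392.6] [95.9 61. ] 61.9
dark [ 447.7 -117.7] [61.8 41.9] 73.9
red [ 433.6 -263.9] [62.4 34.1] 60.7
{'K': array([[351.6207841 ,   0.        , 322.50568723],
       [  0.        , 351.6207841 , 239.61353258],
       [  0.        ,   0.        ,   1.        ]]), 'R': array([[ 0.3789159 , -0.92542907, -0.00194366],
       [-0.87601487, -0.35935886,  0.32165067],
       [-0.29836336, -0.12017588, -0.94685641]]), 't': array([-0.57453022, -0.04094232,  0.38046086])}
[ 0.21782497 -0.53166259  0.23047413] [ 0.29534814 -0.50067773  0.37229424]
```

```bash
cat >> h.py <<'E'
def yaw(s):
    w,x,y,z=s['ee_rot'];return np.degrees(np.arctan2(2*(x*y+w*z),1-2*(y*y+z*z)))
def plan(s,tgt,ty=None,n=None,p=None,yw=None):
    """rows (tool shift mm rounded, turn units) to reach tgt [m], yaw ty [deg]; tool z down"""
    p=np.array(s['position'] if p is None else p);yw=yaw(s) if yw is None else yw
    ty=yw if ty is None else yw+((ty-yw+90)%180-90)
    D=np.array(tgt)-p;dy=ty-yw
    n=n or int(max(np.ceil(np.linalg.norm(D)/.045),np.ceil(abs(dy)/7.5),1))
    rows=[]
    for i in range(n):
        a=np.radians(yw+dy*i/n);d=D/n
        rows.append([round(float(v),4) for v in (d[0]*np.cos(a)+d[1]*np.sin(a), d[0]*np.sin(a)-d[1]*np.cos(a), -d[2], -dy/n/5)])
    return rows
E
python3 - <<'E'
from h import *
from bench import r
f=np.load("top0.npz");P=cloud(f,f['d'])
for t in np.linspace(0,1,7):
    q=np.array([.218,-.532])*(1-t)+np.array([.434,-.264])*t
    k=np.hypot(P[...,0]-q[0],P[...,1]-q[1])<.09;print(q.round(3),P[k][:,2].max().round(3) if k.any() else None)
s=r.sense();print(yaw(s));
for x in plan(s,[.434,-.264,.2],60.7):print(x)
E
```

```text
[ 0.218 -0.532] 0.426
[ 0.254 -0.487] 0.426
[ 0.29  -0.443] 0.426
[ 0.326 -0.398] 0.012
[ 0.362 -0.353] 0.033
[ 0.398 -0.309] 0.034
[ 0.434 -0.264] 0.034
22.27476578522036
[0.0377, -0.0207, 0.0038, -0.9606]
[0.0393, -0.0175, 0.0038, -0.9606]
[0.0406, -0.0141, 0.0038, -0.9606]
[0.0417, -0.0107, 0.0038, -0.9606]
[0.0424, -0.0072, 0.0038, -0.9606]
[0.0429, -0.0036, 0.0038, -0.9606]
[0.043, 0.0, 0.0038, -0.9606]
[0.0429, 0.0036, 0.0038, -0.9606]
```

Call:
{"name": "apply_moves", "arguments": {"increments": [[0.038,-0.021,0.004,-0.96],[0.039,-0.0175,0.004,-0.96],[0.041,-0.014,0.004,-0.96],[0.042,-0.011,0.004,-0.96],[0.042,-0.007,0.004,-0.96]]}}

```text
t: 0.6
position: [0.3539, -0.3628, 0.2108]
ee_rot: [-0.0, 0.919, 0.394, -0.0]
ft_force: [-0.8, 0.1, 0.2]
grip_width: 0.0854
grasp_force: 0.0
```

Call:
{"name": "apply_moves", "arguments": {"increments": [[0.043,-0.004,0.004,-0.96],[0.043,0,0.004,-0.96],[0.043,0.004,0.004,-0.96],[0,0,0,0],[0,0,0,0]]}}

```text
t: 1.1
position: [0.4348, -0.2628, 0.1989]
ee_rot: [-0.0, 0.863, 0.506, -0.0]
ft_force: [-1.6, -0.4, -0.3]
grip_width: 0.0855
grasp_force: 0.0
```

```bash
python3 - <<'E'
from h import *
from bench import r
s=r.sense();c=r.camera_info("wrist");im,d=r.get_image("wrist");np.savez("w1.npz",im=im,d=d,**c)
print(s['position'],yaw(s),s['t'],np.abs(s['qvel']).max(),s['ft_force']);cv2.imwrite("pics/w1.png",im[:,:,::-1])
P=cloud(c,d)
k=(abs(P[...,2]-.03)<.005)&(np.hypot(P[...,0]-.434,P[...,1]+.264)<.05)
print(np.median(P[k][:,2]),cv2.minAreaRect((P[k][:,:2]*1e3).astype(np.float32)))
E
```

```text
[ 0.43479761 -0.26275499  0.19889245] 60.796221735746805 1.1 0.04386763040736586 [-1.60227695 -0.38895708 -0.3051882 ]
0.029019932843933532 ((433.32147216796875, -263.9520568847656), (62.4099006652832, 33.80937576293945), 60.5624885559082)
```

View pics/w1.png

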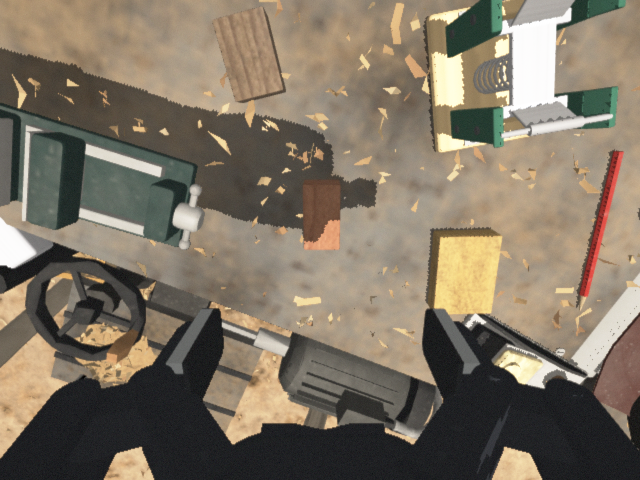

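Call:
{"name": "apply_moves", "arguments": {"increments": [[-0.0018,-0.0007,0.045,0],[0,0,0.045,0],[0,0,0.045,0],[0,0,0.04,0],[0,0,0.021,0]]}}

```text
t: 1.65
position: [0.4302, -0.265, 0.0001]
ee_rot: [-0.002, 0.864, 0.504, -0.001]
ft_force: [-0.5, -0.2, -0.5]
grip_width: 0.0853
grasp_force: 0.0
```

Call:
{"name": "apply_moves", "arguments": {"increments": [[0,0,0,0],[0,0,0,0],[0,0,0,0],[0,0,0,0],[0,0,0,0]], "fingers": -1, "force": 60}}

```text
t: 2.15
position: [0.4345, -0.2666, 0.0053]
ee_rot: [0.002, 0.863, 0.505, 0.0]
ft_force: [-0.6, -1.2, 6.7]
grip_width: 0.033
grasp_force: 61.3
```

```bash
python3 - <<'E'
from h import *
from bench import r
s=r.sense();print(s['position'],yaw(s),s['ft_force'])
for x in plan(s,[.571,-.351,.2],70.6,p=[.4335,-.265,.1]):print(x)
E
```

```text
[ 0.43446526 -0.26656921  0.00534793] 60.658657445546666 [-0.59901159 -1.23598376  6.71085992]
[-0.0015, 0.0324, -0.02, -0.3977]
[-0.0026, 0.0323, -0.02, -0.3977]
[-0.0038, 0.0322, -0.02, -0.3977]
[-0.0049, 0.0321, -0.02, -0.3977]
[-0.006, 0.0319, -0.02, -0.3977]
```

Call:
{"name": "apply_moves", "arguments": {"increments": [[0,0,-0.02,0],[0,0,-0.035,0],[0,0,-0.045,0],[0,0,0,0]]}}

```text
t: 2.55
position: [0.4366, -0.2678, 0.1098]
ee_rot: [0.005, 0.863, 0.505, 0.002]
ft_force: [1.2, -0.8, -0.1]
grip_width: 0.0326
grasp_force: 60.4
```

Call:
{"name": "apply_moves", "arguments": {"increments": [[-0.0015,0.032,-0.02,-0.4],[-0.003,0.032,-0.02,-0.4],[-0.004,0.032,-0.02,-0.4],[-0.005,0.032,-0.02,-0.4],[-0.006,0.032,-0.02,-0.4]]}}

```text
t: 3.05
position: [0.5706, -0.3516, 0.2043]
ee_rot: [0.0, 0.815, 0.579, 0.0]
ft_force: [-0.1, -0.2, -1.2]
grip_width: 0.033
grasp_force: 60.4
```

Call:
{"name": "apply_moves", "arguments": {"increments": [[0,0,0,0],[0,0,0,0],[0,0,0,0]]}}

```text
t: 3.35
position: [0.5684, -0.3501, 0.2022]
ee_rot: [-0.001, 0.816, 0.578, -0.0]
ft_force: [-0.1, -0.2, -0.5]
grip_width: 0.0328
grasp_force: 60.4
```

```bash
python3 - <<'E'
from h import *
from bench import r
s=r.sense();c=r.camera_info("wrist");im,d=r.get_image("wrist");np.savez("w2.npz",im=im,d=d,pos=s['position'],yaw=yaw(s),**c)
print(s['position'],yaw(s),s['ee_rot'],s['t'],np.abs(s['qvel']).max(),s['ft_force']);cv2.imwrite("pics/w2.png",im[:,:,::-1])
E
```

```text
[ 0.56837985 -0.35012801  0.2021868 ] 70.6691984618175 [-1.24534151e-03  8.15787509e-01  5.78350263e-01 -4.03895189e-04] 3.35 0.01532989925662076 [-0.06581536 -0.24012395 -0.48242376]
```

View pics/w2.png

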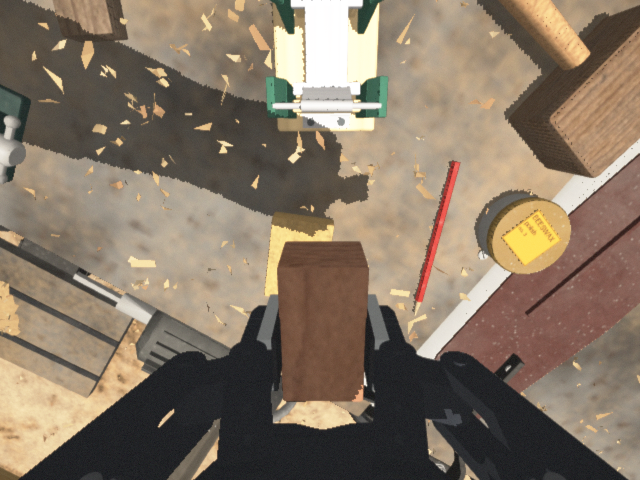

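The red block is held straight, at about (320,330). The magazine is partly cut off at the top, around (327,60), so I'll step forward to see all of it.

Call:
{"name": "apply_moves", "arguments": {"increments": [[0.03,0,-0.01,0],[0.03,0,-0.01,0],[0,0,0,0],[0,0,0,0],[0,0,0,0]]}}

```text
t: 3.9
position: [0.5885, -0.2946, 0.2228]
ee_rot: [-0.0, 0.816, 0.578, -0.0]
ft_force: [1.2, 0.1, 0.2]
grip_width: 0.0329
grasp_force: 60.4
```

```bash
cat > mag.py <<'E'
from h import *
def toolT(s):
    w,x,y,z=s['ee_rot']; from scipy.spatial.transform import Rotation as R
    return R.from_quat([x,y,z,w]).as_matrix(),np.array(s['position'])
def inhand(P,s,zmax,half):
    """fit top face of held block in tool frame (mm): x,y along tool, z"""
    Rm,p=toolT(s);Q=(P-p)@Rm*1e3
    k=(abs(Q[...,0])<half)&(abs(Q[...,1])<zmax)&(Q[...,2]<0)&(Q[...,2]>-60)
    return Q,k
E
cat > look.py <<'E'
import sys
from mag import *
from bench import r
tag=sys.argv[1]
s=r.sense();c=r.camera_info("wrist");im,d=r.get_image("wrist");np.savez(tag+".npz",im=im,d=d,pos=s['position'],q=s['ee_rot'],**c)
print(s['position'],round(yaw(s),2),s['ee_rot'].round(4),s['t'],np.abs(s['qvel']).max().round(3),s['ft_force']);cv2.imwrite(f"pics/{tag}.png",im[:,:,::-1])
E
python3 look.py w3
```

```text
[ 0.58850418 -0.29460687  0.22279835] 70.65 [-4.000e-04  8.159e-01  5.782e-01 -4.000e-04] 3.9 0.01 [1.23711115 0.06313265 0.21214056]
```

View pics/w3.png

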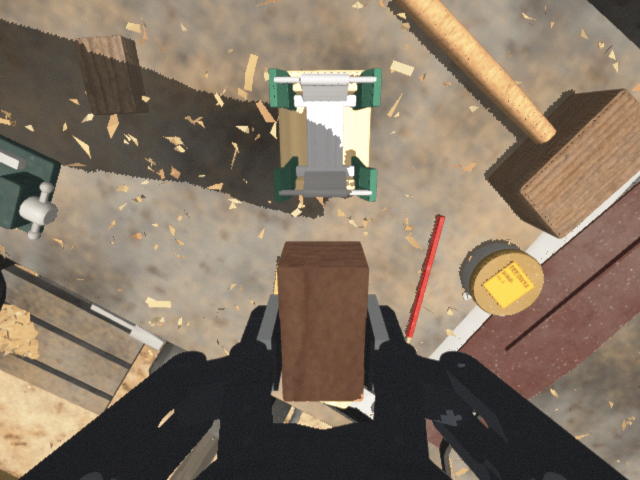

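```bash
cat > fit.py <<'E'
from mag import *
import sys
tag,mx,my,half=sys.argv[1],float(sys.argv[2]),float(sys.argv[3]),float(sys.argv[4])
f=np.load(tag+".npz");s=dict(position=f['pos'],ee_rot=f['q']);P=cloud(f,f['d']);z=P[...,2]
ok=(f['d']>0)&(np.hypot(P[...,0]-mx,P[...,1]-my)<.12)
hsv=cv2.cvtColor(f['im'],cv2.COLOR_RGB2HSV)
H=int(sys.argv[5]) # hue of posts
post=ok&(abs(hsv[...,0].astype(int)-H)<15)&(hsv[...,1]>90)
def rect(k,n):
    if k.sum()<10: return
    # drop speckle
    m=cv2.morphologyEx(k.astype(np.uint8),cv2.MORPH_OPEN,np.ones((2,2)))>0
    rc=cv2.minAreaRect((P[m][:,:2]*1e3).astype(np.float32));b=cv2.boxPoints(rc);e=max([b[1]-b[0],b[2]-b[1]],key=np.linalg.norm)
    print(n,m.sum(),np.round(rc[0],1),np.round(rc[1],1),round(float(np.degrees(np.arctan2(e[1],e[0])))%180,2),'z',np.round(np.median(z[m]),4))
zt=float(sys.argv[6])
rect(post&(abs(z-zt)<.006),"post tops")
rect(ok&(abs(z-zt)<.006),"all tops")
rect(ok&(z>.009)&(z<.016),"base")
rect(ok&(abs(z-(zt-.025))<.003)&(hsv[...,1]<40),"plate")
# in-hand
Q,k=inhand(P,s,half,half*2.5)
k&=f['d']>0
zz=Q[...,2][k];
h,e=np.histogram(zz,bins=np.arange(-60,0,1));zp=e[h.argmax()]+.5;k2=k&(abs(Q[...,2]-zp)<2.5)
m=cv2.morphologyEx(k2.astype(np.uint8),cv2.MORPH_OPEN,np.ones((5,5)))>0
rc=cv2.minAreaRect(Q[m][:,:2].astype(np.float32));print("hand top z",zp,"centre xy",np.round(rc[0],1),np.round(rc[1],1),round(rc[2],2))
E
python3 fit.py w3 .614 -.228 30 75 .109
```

```text
post tops 1094 [ 614. -234.] [106.5 105.1] 70.78 z 0.1085
all tops 3223 [ 613.4 -235.6] [127.  106.8] 70.83 z 0.1092
base 3181 [ 638.1 -217.8] [157.8 112.4] 3.35 z 0.0111
plate 2998 [ 612.3 -237.5] [91.9 52.4] 72.77 z 0.0841
hand top z -23.5 centre xy [1.8 0.9] [57.9 63.2] 88.81
```

```bash
python3 - <<'E'
from mag import *
f=np.load("w3.npz");P=cloud(f,f['d']);z=P[...,2]
a=np.radians(70.7);c0=np.array([.614,-.230])
D=(P[...,:2]-c0)*1e3;U=D[...,0]*np.cos(a)+D[...,1]*np.sin(a);V=D[...,0]*np.sin(a)-D[...,1]*np.cos(a)
hsv=cv2.cvtColor(f['im'],cv2.COLOR_RGB2HSV);g=(abs(hsv[...,0].astype(int)-75)<15)&(hsv[...,1]>90)
near=(abs(U)<75)&(abs(V)<75)&(f['d']>0)
def show(k,n):
    print(n,k.sum());
    for nm,A in(("u",U),("v",V)):
        h,e=np.histogram(A[k],bins=np.arange(-76,77,4));print(nm,' '.join(f"{int(x)}:{y}" for x,y in zip(e,h) if y))
show(near&g&(abs(z-.109)<.004),"post")
show(near&(z>.009)&(z<.015),"base")
show(near&(abs(z-.085)<.003)&(hsv[...,1]<40),"plate")
show(near&(abs(z-.109)<.004)&~g,"othertop")
E
```

```text
post 1052
u -44:47 -40:26 -36:70 -32:86 -28:90 -24:90 -20:6 20:45 24:126 28:124 32:139 36:65 40:91 44:47
v -40:113 -36:308 -32:79 28:171 32:334 36:47
base 3218
u -72:2 -56:9 -52:2 -32:28 -28:111 -24:146 -20:239 -16:227 -12:214 -8:211 -4:265 0:216 4:218 8:270 12:216 16:266 20:191 24:51 36:1 40:19 44:1 52:219 56:96
v -76:14 -72:10 -56:1 -48:2 -44:219 -40:226 -36:214 -32:218 -28:250 -24:258 -20:159 -16:15 -12:18 -8:15 -4:15 0:18 4:14 8:16 12:19 16:172 20:269 24:243 28:214 32:213 36:232 40:173 72:1
plate 3079
u -40:12 -36:3 -32:1 -28:117 -24:290 -20:190 -16:191 -12:176 -8:178 -4:214 0:178 4:215 8:180 12:220 16:204 20:233 24:336 28:87 32:8 36:45 44:1
v -28:2 -24:115 -20:104 -16:252 -12:360 -8:382 -4:393 0:351 4:358 8:378 12:156 16:139 20:87 24:2
othertop 1909
u -44:39 -40:376 -36:343 -32:26 -28:24 -24:27 -20:14 20:16 24:11 28:11 32:43 36:615 40:329 44:35
v -40:87 -36:118 -32:98 -28:58 -24:70 -20:76 -16:119 -12:127 -8:117 -4:126 0:117 4:122 8:114 12:116 16:67 20:73 24:67 28:116 32:63 36:58
```

```bash
cat > mfit.py <<'E'
from mag import *
def mfit(tag,c0,ydeg,hue,zt,side,verbose=True):
    f=np.load(tag+".npz");P=cloud(f,f['d']);z=P[...,2]
    a=np.radians(ydeg);D=(P[...,:2]-np.array(c0))*1e3
    U=D[...,0]*np.cos(a)+D[...,1]*np.sin(a);V=D[...,0]*np.sin(a)-D[...,1]*np.cos(a)
    hsv=cv2.cvtColor(f['im'],cv2.COLOR_RGB2HSV)
    near=(abs(U)<side)&(abs(V)<side)&(f['d']>0)
    g=near&(abs(hsv[...,0].astype(int)-hue)<15)&(hsv[...,1]>90)&(abs(z-zt)<.004)
    C={}
    for su in(-1,1):
        for sv in(-1,1):
            k=g&(U*su>0)&(V*sv>0)
            if k.sum()<20: continue
            q=lambda A:np.percentile(A[k],[2,98])
            C[su,sv]=np.array([q(U).mean(),q(V).mean()])
            print(su,sv,k.sum(),q(U).round(1),q(V).round(1),np.median(z[k]).round(4))
    if len(C)==4:
        c=sum(C.values())/4;al=(C[1,1]-C[-1,1]+C[1,-1]-C[-1,-1])/2
        dy=-np.degrees(np.arctan2(al[1],al[0]))
        w=np.array(c0)+np.array([c[0]*np.cos(a)+c[1]*np.sin(a),c[0]*np.sin(a)-c[1]*np.cos(a)])/1e3
        print("centre",w.round(4),"yaw",round(ydeg+dy,2),"uv",c.round(2))
    # pivot rods / base edges
    k=near&(abs(z-.012)<.003)
    for lo,hi,n in((-20,0,'base near u'),(0,20,'base far u')):
        kk=k&(U>lo)&(U<hi)&(abs(V)<65);print(n,np.percentile(V[kk],[1,99]).round(1))
E
python3 - <<'E'
from mfit import *
mfit("w3",(.614,-.230),70.7,75,.109,75)
f=np.load("w3.npz");s=dict(position=f['pos'],ee_rot=f['q']);P=cloud(f,f['d']);Rm,p=toolT(s);Q=(P-p)@Rm*1e3
k=(abs(Q[...,0])<60)&(abs(Q[...,1])<40)&(Q[...,2]<0)&(Q[...,2]>-60)&(f['d']>0)
b=f['im'].astype(int);red=k&(b[...,0]>b[...,2]+25)
t=red&(abs(Q[...,2]+23.5)<3)
print(t.sum(),[np.percentile(Q[...,i][t],[1,50,99]).round(1) for i in range(3)])
for lo in(-20,0):
    tt=t&(Q[...,0]>lo)&(Q[...,0]<lo+20);print(np.percentile(Q[...,1][tt],[2,98]).round(1))
ff=k&(Q[...,2]>-22);print([np.percentile(Q[...,i][ff&red],[1,50,99]).round(1) for i in range(3)])
E
```

```text
-1 -1 181 [-42.2 -20.3] [-37.2 -30.8] 0.1086
-1 1 234 [-41.7 -20.1] [29.9 36.4] 0.1088
1 -1 319 [22.7 44.9] [-37.6 -31. ] 0.1087
1 1 318 [23.3 45.1] [30.  36.4] 0.1088
centre [ 0.614  -0.2285] yaw 70.84 uv [ 1.46 -0.49]
base near u [-43.4  42.5]
base far u [-43.2  42.4]
11737 [array([-28. ,   6.2,  32.6]), array([-15.7,   0.5,  17. ]), array([-24.9, -23.7, -21.7])]
[-15.3  16.6]
[-15.3  16.6]
[array([11.3, 32.5, 33. ]), array([-15.9,   0.6,  17.2]), array([-21.8, -12.2,  -0.2])]
```

```bash
python3 - <<'E'
from h import *
from bench import r
s=r.sense()
for x in plan(s,[.6128,-.2302,.135],70.84):print(x)
E
```

```text
[0.023, 0.0005, 0.0292, -0.0142]
[0.023, 0.0005, 0.0292, -0.0142]
[0.023, 0.0005, 0.0292, -0.0142]
```

Call:
{"name": "apply_moves", "arguments": {"increments": [[0.035,0.001,0.01,0],[0.034,0.0005,0.025,-0.04],[0,0,0.04,0],[0,0,0.013,0],[0,0,0,0]]}}

```text
t: 4.45
position: [0.6114, -0.2298, 0.1323]
ee_rot: [-0.003, 0.815, 0.579, -0.002]
ft_force: [0.0, -0.4, -0.1]
grip_width: 0.0332
grasp_force: 60.4
```

Call:
{"name": "apply_moves", "arguments": {"increments": [[0,0,0,0],[0,0,0,0],[0,0,0,0]]}}

```text
t: 4.75
position: [0.6145, -0.2312, 0.1373]
ee_rot: [0.002, 0.815, 0.579, 0.001]
ft_force: [0.6, -0.4, -1.1]
grip_width: 0.0328
grasp_force: 60.4
```

```bash
cat > st.py <<'E'
import sys
from h import *
from bench import r
s=r.sense();print(s['position'].round(4),round(yaw(s),2),s['ee_rot'].round(4),s['ft_force'].round(1),s['ft_torque'].round(2),'grip',s['grip_width'].round(4),s['t'])
v=[float(x) for x in sys.argv[1:]]
if v:
    for x in plan(s,v[:3],v[3] if len(v)>3 else None):print(x)
E
python3 st.py .6128 -.2302 .135 70.84
```

```text
Traceback (most recent call last):
  File "st.py", line 4, in <module>
    s=r.sense();print(s['position'].round(4),round(yaw(s),2),s['ee_rot'].round(4),s['ft_force'].round(1),s['ft_torque'].round(2),'grip',s['grip_width'].round(4),s['t'])
                                                                                                                                        ^^^^^^^^^^^^^^^^^^^^^
AttributeError: 'float' object has no attribute 'round'
```

Call:
{"name": "apply_moves", "arguments": {"increments": [[0,0,0,0],[0,0,0,0],[0,0,0,0],[0,0,0,0],[0,0,0,0]]}}

```text
t: 5.25
position: [0.6137, -0.2298, 0.1353]
ee_rot: [-0.0, 0.815, 0.58, -0.0]
ft_force: [-0.3, 0.3, -0.3]
grip_width: 0.0331
grasp_force: 60.4
```

```bash
sed -i "s/s\['grip_width'\].round(4)/s['grip_width']/" st.py; python3 st.py .6128 -.2302 .135 70.84
```

```text
[ 0.6137 -0.2298  0.1353] 70.88 [-0.      0.8147  0.5799 -0.    ] [-0.3  0.3 -0.3] [0.01 0.03 0.01] grip 0.03308869016552465 5.25
[-0.0006, -0.0007, 0.0003, 0.009]
```

Call:
{"name": "apply_moves", "arguments": {"increments": [[-0.0006,-0.0007,0.01,0],[0,0,0.012,0],[0,0,0.012,0],[0,0,0.006,0],[0,0,0,0]]}}

```text
t: 5.75
position: [0.6122, -0.2299, 0.0937]
ee_rot: [-0.001, 0.815, 0.58, -0.0]
ft_force: [0.9, -0.4, -3.7]
grip_width: 0.0328
grasp_force: 60.3
```

Call:
{"name": "apply_moves", "arguments": {"increments": [[0,0,0.006,0],[0,0,0.006,0],[0,0,0.006,0],[0,0,0.006,0],[0,0,0,0]]}}

```text
t: 6.25
position: [0.6131, -0.2304, 0.0707]
ee_rot: [0.0, 0.815, 0.58, 0.0]
ft_force: [1.1, -1.0, -1.0]
grip_width: 0.033
grasp_force: 60.3
```

Call:
{"name": "apply_moves", "arguments": {"increments": [[0,0,0.006,0],[0,0,0.006,0],[0,0,0.002,0],[0,0,0,0],[0,0,0,0]]}}

```text
t: 6.75
position: [0.6131, -0.2304, 0.0576]
ee_rot: [0.0, 0.815, 0.58, 0.0]
ft_force: [1.0, -0.2, 3.5]
grip_width: 0.0332
grasp_force: 61.0
```

```bash
python3 look.py w4; python3 st.py .6128 -.2302 .058 70.84
```

```text
[ 0.61312226 -0.23043305  0.05762131] 70.88 [4.000e-04 8.147e-01 5.798e-01 2.000e-04] 6.75 0.003 [ 0.95642293 -0.18664653  3.49074326]
[ 0.6131 -0.2304  0.0577] 70.88 [4.000e-04 8.147e-01 5.798e-01 2.000e-04] [0.7 0.3 2.8] [-0.02 -0.2  -0.  ] grip 0.03323443916478414 6.8
[0.0001, -0.0004, -0.0003, 0.0074]
```

View pics/w4.png

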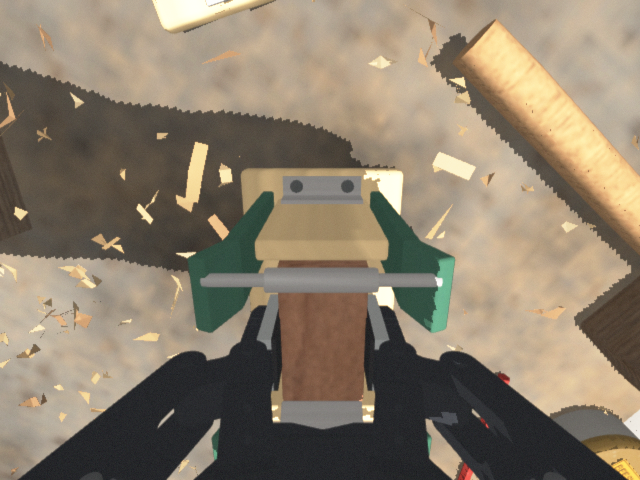

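Call:
{"name": "apply_moves", "arguments": {"increments": [[0,0,0.002,0],[0,0,0.001,0],[0,0,0,0]]}}

```text
t: 7.1
position: [0.6131, -0.2304, 0.0543]
ee_rot: [0.0, 0.815, 0.58, 0.0]
ft_force: [0.3, -0.1, 3.9]
grip_width: 0.033
grasp_force: 61.0
```

Call:
{"name": "apply_moves", "arguments": {"increments": [[0,0,0,0],[0,0,0,0],[0,0,0,0]], "fingers": 0.5}}

```text
t: 7.4
position: [0.6119, -0.2299, 0.0534]
ee_rot: [-0.001, 0.815, 0.58, -0.001]
ft_force: [0.4, -0.0, 0.2]
grip_width: 0.0642
grasp_force: 0.0
```

Call:
{"name": "apply_moves", "arguments": {"increments": [[0,0,-0.03,0],[0,0,-0.045,0],[-0.02,0,-0.045,0],[-0.04,0,-0.03,0],[-0.04,0,0,0]], "fingers": 1}}

```text
t: 7.9
position: [0.582, -0.3264, 0.2104]
ee_rot: [0.004, 0.814, 0.581, 0.001]
ft_force: [0.0, 0.7, -0.7]
grip_width: 0.0857
grasp_force: 0.0
```

```bash
python3 look.py w5; python3 st.py
```

```text
[ 0.58195525 -0.32636088  0.21037339] 71.0 [0.0044 0.8141 0.5807 0.0014] 7.9 0.606 [ 0.02762265  0.699224   -0.67350172]
[ 0.5788 -0.3326  0.2073] 70.63 [ 3.800e-03  8.160e-01  5.781e-01 -8.000e-04] [-0.1 -2.8 -0.5] [-0.21  0.06 -0.03] grip 0.08563050922116211 7.95
```

View pics/w5.png

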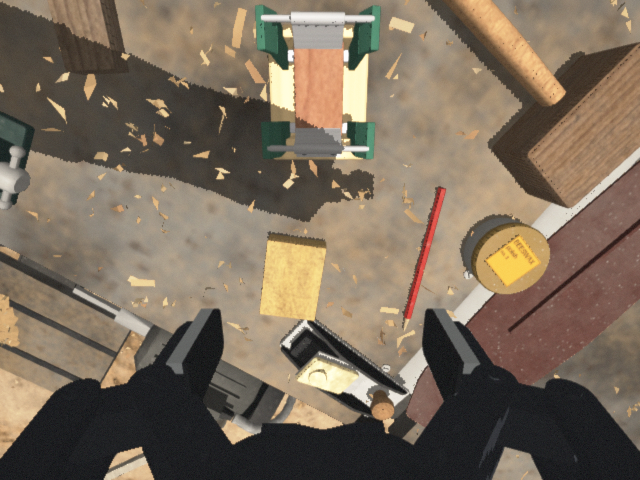

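The red block sits in the green magazine at (317,90) with both catches over its ends. Next is the dark block.

```bash
python3 - <<'E'
from h import *
f=np.load("w5.npz");P=cloud(f,f['d']);im=f['im'][60:115,300:335];print(np.median(P[60:115,300:335,2]),im.mean((0,1)))
E
python3 st.py .4477 -.1177 .2 73.9
```

```text
0.08582907903665282 [224.31064935 158.35948052 118.00987013]
[ 0.5788 -0.3326  0.2073] 70.63 [ 3.800e-03  8.160e-01  5.781e-01 -8.000e-04] [-0.1 -2.8 -0.5] [-0.21  0.06 -0.03] grip 0.08563050922116211 7.95
[0.0265, -0.0325, 0.0012, -0.1089]
[0.0268, -0.0322, 0.0012, -0.1089]
[0.0272, -0.032, 0.0012, -0.1089]
[0.0275, -0.0317, 0.0012, -0.1089]
[0.0278, -0.0315, 0.0012, -0.1089]
[0.0281, -0.0312, 0.0012, -0.1089]
```

Call:
{"name": "apply_moves", "arguments": {"increments": [[0.026,-0.032,0.001,-0.11],[0.026,-0.032,0.001,-0.11],[0.026,-0.032,0.001,-0.11],[0.026,-0.032,0.001,-0.11],[0.026,-0.032,0.001,-0.11]]}}

```text
t: 8.45
position: [0.4664, -0.15, 0.1984]
ee_rot: [-0.001, 0.801, 0.599, -0.0]
ft_force: [0.5, 0.6, -0.1]
grip_width: 0.0854
grasp_force: 0.0
```

Call:
{"name": "apply_moves", "arguments": {"increments": [[0.027,-0.031,0.001,-0.11],[0,0,0,0],[0,0,0,0],[0,0,0,0],[0,0,0,0]]}}

```text
t: 8.95
position: [0.4467, -0.1179, 0.1981]
ee_rot: [0.0, 0.798, 0.603, -0.0]
ft_force: [-0.7, -0.3, -0.2]
grip_width: 0.0852
grasp_force: 0.0
```

```bash
cat > blk.py <<'E'
import sys
from mag import *
from bench import r
tag=sys.argv[1];x,y,zt=map(float,sys.argv[2:5])
import subprocess
f=np.load(tag+".npz");P=cloud(f,f['d']);z=P[...,2]
k=(abs(z-zt)<.004)&(np.hypot(P[...,0]-x,P[...,1]-y)<.056)&(f['d']>0)
m=cv2.morphologyEx(k.astype(np.uint8),cv2.MORPH_OPEN,np.ones((3,3)))>0
rc=cv2.minAreaRect((P[m][:,:2]*1e3).astype(np.float32));b=cv2.boxPoints(rc);e=max([b[1]-b[0],b[2]-b[1]],key=np.linalg.norm)
a=np.degrees(np.arctan2(e[1],e[0]))%180;print(np.round(rc[0],1),np.round(rc[1],1),'yaw',round(float(a),2),'top z',np.median(z[m]).round(4))
s=r.sense();print(plan(s,[rc[0][0]/1e3,rc[0][1]/1e3,float(sys.argv[5])],a))
E
python3 look.py w6; python3 blk.py w6 .448 -.118 .025 .005
```

```text
[ 0.44673287 -0.11792069  0.19814597] 74.12 [ 2.000e-04  7.980e-01  6.026e-01 -0.000e+00] 8.95 0.003 [-0.66099762 -0.33352877 -0.24020294]
[ 447.5 -117.7] [61.7 41.9] yaw 73.99 top z 0.0241
[[0.0001, 0.0002, 0.0386, 0.0047], [0.0001, 0.0002, 0.0386, 0.0047], [0.0001, 0.0002, 0.0386, 0.0047], [0.0001, 0.0002, 0.0386, 0.0047], [0.0001, 0.0002, 0.0386, 0.0047]]
```

Call:
{"name": "apply_moves", "arguments": {"increments": [[0.0005,0.001,0.045,0],[0,0,0.045,0],[0,0,0.045,0],[0,0,0.04,0],[0,0,0.019,0]]}}

```text
t: 9.5
position: [0.445, -0.1165, 0.0007]
ee_rot: [-0.002, 0.798, 0.603, -0.001]
ft_force: [-0.4, 0.3, -0.5]
grip_width: 0.0855
grasp_force: 0.0
```

Call:
{"name": "apply_moves", "arguments": {"increments": [[0,0,0,0],[0,0,0,0],[0,0,0,0]]}}

```text
t: 9.8
position: [0.4486, -0.1177, 0.0056]
ee_rot: [0.001, 0.798, 0.603, 0.001]
ft_force: [0.3, 0.2, -0.1]
grip_width: 0.0853
grasp_force: 0.0
```

Call:
{"name": "apply_moves", "arguments": {"increments": [[0,0,0,0],[0,0,0,0],[0,0,0,0],[0,0,0,0],[0,0,0,0]], "fingers": -1, "force": 60}}

```text
t: 10.3
position: [0.4479, -0.1171, 0.0053]
ee_rot: [0.001, 0.798, 0.603, 0.0]
ft_force: [-0.6, 0.3, 6.1]
grip_width: 0.0409
grasp_force: 61.7
```

Call:
{"name": "apply_moves", "arguments": {"increments": [[0,0,-0.02,0],[0,0,-0.04,0],[0,0,-0.045,0],[0,0,-0.045,0],[0,0,-0.045,0]]}}

```text
t: 10.8
position: [0.4466, -0.1165, 0.2012]
ee_rot: [0.0, 0.798, 0.603, 0.0]
ft_force: [0.7, 0.1, -0.3]
grip_width: 0.0407
grasp_force: 60.8
```

```bash
python3 st.py .590 -.297 .22 70.84
```

```text
[ 0.4466 -0.1165  0.2012] 74.18 [1.000e-04 7.977e-01 6.031e-01 0.000e+00] [ 0.7  0.1 -0.3] [-0.02 -0.09 -0.02] grip 0.04067159840288792 10.8
[-0.0224, 0.0312, -0.0031, 0.1113]
[-0.0221, 0.0314, -0.0031, 0.1113]
[-0.0218, 0.0316, -0.0031, 0.1113]
[-0.0215, 0.0318, -0.0031, 0.1113]
[-0.0212, 0.032, -0.0031, 0.1113]
[-0.0209, 0.0322, -0.0031, 0.1113]
```

Call:
{"name": "apply_moves", "arguments": {"increments": [[-0.022,0.031,-0.003,0.13],[-0.022,0.031,-0.003,0.13],[-0.022,0.032,-0.003,0.13],[-0.022,0.032,-0.003,0.13],[-0.021,0.032,-0.003,0.13]]}}

```text
t: 11.3
position: [0.5667, -0.2686, 0.2144]
ee_rot: [0.0, 0.815, 0.58, 0.0]
ft_force: [0.7, 0.2, 0.1]
grip_width: 0.0409
grasp_force: 61.0
```

Call:
{"name": "apply_moves", "arguments": {"increments": [[-0.021,0.032,-0.003,0],[0,0,0,0],[0,0,0,0],[0,0,0,0],[0,0,0,0]]}}

```text
t: 11.8
position: [0.5888, -0.2967, 0.2178]
ee_rot: [-0.0, 0.814, 0.581, -0.0]
ft_force: [-0.1, -0.4, -0.8]
grip_width: 0.0408
grasp_force: 60.9
```

```bash
cat > hand.py <<'E'
import sys
from mag import *
tag,W=sys.argv[1],float(sys.argv[2])
f=np.load(tag+".npz");s=dict(position=f['pos'],ee_rot=f['q']);P=cloud(f,f['d']);Rm,p=toolT(s);Q=(P-p)@Rm*1e3
k=(abs(Q[...,0])<60)&(abs(Q[...,1])<W/2+5)&(Q[...,2]<5)&(Q[...,2]>-60)&(f['d']>0)
b=f['im'].astype(int);k&=(b[...,0]>b[...,2]+15)
h,e=np.histogram(Q[...,2][k],bins=np.arange(-60,5,1));zp=e[h.argmax()]+.5
t=k&(abs(Q[...,2]-zp)<3);m=cv2.morphologyEx(t.astype(np.uint8),cv2.MORPH_OPEN,np.ones((5,5)))>0
q=lambda i,m:np.percentile(Q[...,i][m],[1,50,99]).round(1)
print("top face x,y,z",q(0,m),q(1,m),q(2,m),"rect",cv2.minAreaRect(Q[m][:,:2].astype(np.float32)))
ff=k&(Q[...,2]>zp+3)&(Q[...,0]>20);print("front face x",q(0,ff))
E
python3 look.py w7; python3 hand.py w7 42;python3 -c "
from mfit import *
mfit('w7',(.614,-.2285),70.84,75,.109,75)"
```

```text
[ 0.58878764 -0.29665663  0.21777219] 70.97 [-1.000e-04  8.142e-01  5.805e-01 -0.000e+00] 11.8 0.004 [-0.14522013 -0.35161535 -0.75862594]
top face x,y,z [-30.6   3.2  30. ] [-19.5   0.4  20.8] [-20.  -18.7 -17. ] rect ((-0.9136104583740234, 0.6160621643066406), (42.0521354675293, 63.252872467041016), 89.9336929321289)
front face x [29.4 30.  30.5]
-1 -1 161 [-43.1 -21.8] [-36.8 -30.6] 0.1088
-1 1 240 [-43.3 -21.6] [30.5 36.8] 0.1087
1 -1 335 [21.7 43.7] [-36.9 -30.2] 0.1086
1 1 323 [21.8 43.4] [30.6 36.9] 0.1088
centre [ 0.6141 -0.2284] yaw 70.71 uv [0.1  0.03]
base near u [-42.7  43. ]
base far u [-42.9  43.1]
```

```bash
python3 st.py .6138 -.2273 .135 70.8
```

```text
[ 0.5889 -0.2967  0.218 ] 70.98 [1.000e-04 8.142e-01 5.805e-01 0.000e+00] [-0.1  0.2 -0. ] [ 0.03  0.05 -0.02] grip 0.040638653414718555 11.85
[0.0246, 0.0003, 0.0277, 0.0118]
[0.0246, 0.0003, 0.0277, 0.0118]
[0.0246, 0.0003, 0.0277, 0.0118]
```

Call:
{"name": "apply_moves", "arguments": {"increments": [[0.025,0,0,0],[0.035,0,0.01,0],[0.014,0.001,0.04,0.03],[0,0,0.033,0],[0,0,0,0]]}}

```text
t: 12.35
position: [0.6111, -0.2251, 0.1298]
ee_rot: [-0.004, 0.815, 0.58, -0.002]
ft_force: [0.0, 0.3, -1.2]
grip_width: 0.041
grasp_force: 60.9
```

Call:
{"name": "apply_moves", "arguments": {"increments": [[0,0,0,0],[0,0,0,0],[0,0,0,0],[0,0,0,0],[0,0,0,0]]}}

```text
t: 12.85
position: [0.6149, -0.2287, 0.1353]
ee_rot: [0.001, 0.815, 0.579, 0.0]
ft_force: [0.3, 0.6, -1.2]
grip_width: 0.0404
grasp_force: 60.9
```

```bash
python3 st.py .6138 -.2273 .135 70.8
```

```text
[ 0.6149 -0.2287  0.1353] 70.75 [8.000e-04 8.154e-01 5.789e-01 4.000e-04] [ 0.3  0.6 -1.2] [-0.03  0.06  0.01] grip 0.04038608505660586 12.85
[0.001, -0.0015, 0.0003, -0.0103]
```

Call:
{"name": "apply_moves", "arguments": {"increments": [[0.0007,-0.001,0,0],[0,0,0,0],[0,0,0,0],[0,0,0,0],[0,0,0,0]]}}

```text
t: 13.35
position: [0.6138, -0.2272, 0.1342]
ee_rot: [-0.0, 0.815, 0.579, -0.0]
ft_force: [-0.3, -0.3, -0.7]
grip_width: 0.0408
grasp_force: 60.9
```

```bash
python3 st.py .6138 -.2273 .135 70.8
```

```text
[ 0.6138 -0.2272  0.1342] 70.78 [-0.      0.8153  0.5791 -0.    ] [-0.3 -0.3 -0.7] [-0.04  0.   -0.08] grip 0.04080250903620339 13.35
[-0.0001, 0.0001, -0.0008, -0.0049]
```

Spot on. Now I'll press down, with the TCP going to about .061.

Call:
{"name": "apply_moves", "arguments": {"increments": [[0,0,0.01,0],[0,0,0.01,0],[0,0,0.01,0],[0,0,0.008,0],[0,0,0.006,0]]}}

```text
t: 13.85
position: [0.6145, -0.2273, 0.0905]
ee_rot: [0.001, 0.815, 0.579, 0.001]
ft_force: [0.4, 1.3, 7.2]
grip_width: 0.0405
grasp_force: 61.8
```

Call:
{"name": "apply_moves", "arguments": {"increments": [[0,0,0.006,0],[0,0,0.006,0],[0,0,0.006,0],[0,0,0.006,0],[0,0,0,0]]}}

```text
t: 14.35
position: [0.6145, -0.2272, 0.0662]
ee_rot: [0.001, 0.815, 0.579, 0.001]
ft_force: [1.5, 0.6, 2.4]
grip_width: 0.0411
grasp_force: 61.3
```

Call:
{"name": "apply_moves", "arguments": {"increments": [[0,0,0.004,0],[0,0,0.003,0],[0,0,0,0],[0,0,0,0],[0,0,0,0]]}}

```text
t: 14.85
position: [0.6146, -0.2273, 0.0604]
ee_rot: [0.001, 0.815, 0.579, 0.001]
ft_force: [-0.9, 0.8, 8.4]
grip_width: 0.0407
grasp_force: 62.0
```

```bash
python3 look.py w8; python3 hand.py w8 42
```

```text
[ 0.61455815 -0.22726541  0.06035388] 70.79 [9.000e-04 8.152e-01 5.792e-01 7.000e-04] 14.85 0.002 [-0.85108271  0.75019355  8.43982219]
top face x,y,z [-34.8  -3.1  39.6] [-20.    0.4  21. ] [-20.5 -18.7 -16.4] rect ((2.047607421875, -0.2300548553466797), (76.01102447509766, 47.59324264526367), 0.03497294336557388)
front face x [38.8 39.5 39.9]
```

Call:
{"name": "apply_moves", "arguments": {"increments": [[0,0,0,0],[0,0,0,0],[0,0,0,0]], "fingers": 0.6}}

```text
t: 15.2
position: [0.6132, -0.227, 0.0584]
ee_rot: [-0.001, 0.815, 0.579, -0.0]
ft_force: [0.1, 0.4, -0.4]
grip_width: 0.0682
grasp_force: 0.0
```

Call:
{"name": "apply_moves", "arguments": {"increments": [[0,0,-0.03,0],[0,0,-0.04,0],[0,0,-0.045,0],[-0.03,0,-0.04,0],[-0.04,0,0,0]], "fingers": 1}}

```text
t: 15.7
position: [0.5938, -0.2938, 0.2214]
ee_rot: [0.005, 0.814, 0.581, 0.002]
ft_force: [-0.2, -1.2, -0.2]
grip_width: 0.0853
grasp_force: 0.0
```

Call:
{"name": "apply_moves", "arguments": {"increments": [[0,0,0,0],[0,0,0,0]]}}

```text
t: 15.9
position: [0.5901, -0.294, 0.2135]
ee_rot: [-0.001, 0.816, 0.578, -0.0]
ft_force: [1.0, -0.2, -0.3]
grip_width: 0.0857
grasp_force: 0.0
```

```bash
python3 look.py w9; python3 - <<'E'
from h import *
f=np.load("w9.npz");P=cloud(f,f['d']);k=np.hypot(P[...,0]-.614,P[...,1]+.228)<.012
print(np.median(P[k][:,2]),f['im'][k].mean(0))
E
python3 st.py .433 .02 .2 83.9
```

```text
[ 0.59010416 -0.29398829  0.21353507] 70.66 [-6.000e-04  8.158e-01  5.783e-01 -1.000e-04] 15.9 0.03 [ 1.04973076 -0.22024818 -0.33619567]
0.08586529285927777 [88.1005848  73.8748538  59.98479532]
[ 0.5902 -0.293   0.2132] 70.73 [-1.000e-03  8.155e-01  5.788e-01 -2.000e-04] [-0.6 -1.  -0.7] [ 0.03 -0.03  0.03] grip 0.0852741489525376 15.95
[0.0305, -0.0315, 0.0016, -0.3292]
[0.0313, -0.0306, 0.0016, -0.3292]
[0.0322, -0.0297, 0.0016, -0.3292]
[0.033, -0.0287, 0.0016, -0.3292]
[0.0339, -0.0278, 0.0016, -0.3292]
[0.0346, -0.0268, 0.0016, -0.3292]
[0.0354, -0.0258, 0.0016, -0.3292]
[0.0361, -0.0247, 0.0016, -0.3292]
```

View pics/w9.png

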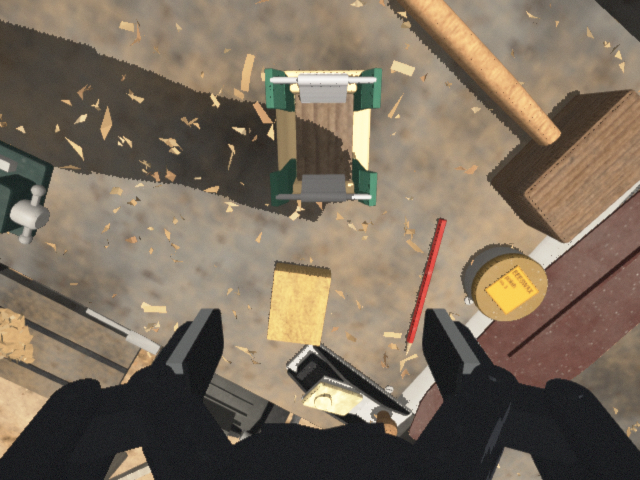

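The green magazine is finished. The dark block at (325,140) lies under both catches, with its top at 86-87 mm. On to the thick pale block.

Call:
{"name": "apply_moves", "arguments": {"increments": [[0.0305,-0.0315,0.002,-0.33],[0.031,-0.0305,0.002,-0.33],[0.032,-0.03,0.002,-0.33],[0.033,-0.029,0.002,-0.33],[0.034,-0.028,0.002,-0.33]]}}

```text
t: 16.45
position: [0.4898, -0.0951, 0.2032]
ee_rot: [-0.001, 0.771, 0.637, -0.0]
ft_force: [0.1, 0.1, 0.0]
grip_width: 0.0853
grasp_force: 0.0
```

Call:
{"name": "apply_moves", "arguments": {"increments": [[0.0345,-0.027,0.001,-0.33],[0.0355,-0.026,0.001,-0.33],[0.036,-0.025,0.001,-0.33],[0,0,0,0],[0,0,0,0]]}}

```text
t: 16.95
position: [0.4307, 0.0211, 0.2009]
ee_rot: [-0.0, 0.742, 0.67, -0.0]
ft_force: [0.8, -0.6, -0.5]
grip_width: 0.0856
grasp_force: 0.0
```

Call:
{"name": "apply_moves", "arguments": {"increments": [[0,0,0,0],[0,0,0,0],[0,0,0,0],[0,0,0,0]]}}

```text
t: 17.35
position: [0.4319, 0.0187, 0.2011]
ee_rot: [-0.0, 0.744, 0.668, -0.0]
ft_force: [-0.6, -0.3, 0.5]
grip_width: 0.0857
grasp_force: 0.0
```

```bash
python3 look.py w10; python3 blk.py w10 .433 .02 .04 .007
```

```text
[0.43187484 0.01868188 0.20107559] 83.89 [-1.000e-04  7.438e-01  6.684e-01 -1.000e-04] 17.35 0.004 [-0.63811811 -0.34811331  0.51704396]
[432.7  20.3] [89.8 60.1] yaw 83.84 top z 0.0391
[[0.0003, 0.0001, 0.0388, 0.0028], [0.0003, 0.0001, 0.0388, 0.0028], [0.0003, 0.0001, 0.0388, 0.0028], [0.0003, 0.0001, 0.0388, 0.0028], [0.0003, 0.0001, 0.0388, 0.0028]]
```

Call:
{"name": "apply_moves", "arguments": {"increments": [[0.0017,0.0007,0.045,0],[0,0,0.045,0],[0,0,0.045,0],[0,0,0.035,0],[0,0,0.015,0]]}}

```text
t: 17.9
position: [0.4299, 0.0209, 0.0131]
ee_rot: [-0.002, 0.744, 0.669, -0.002]
ft_force: [0.6, 0.7, 0.0]
grip_width: 0.0854
grasp_force: 0.0
```

Call:
{"name": "apply_moves", "arguments": {"increments": [[0,0,0.01,0],[0,0,0,0],[0,0,0,0],[0,0,0,0]]}}

```text
t: 18.3
position: [0.4337, 0.0207, 0.0074]
ee_rot: [0.001, 0.743, 0.669, 0.001]
ft_force: [-0.7, 0.3, 0.5]
grip_width: 0.0856
grasp_force: 0.0
```

Call:
{"name": "apply_moves", "arguments": {"increments": [[0,0,0,0],[0,0,0,0],[0,0,0,0],[0,0,0,0]], "fingers": -1, "force": 80}}

```text
t: 18.7
position: [0.4332, 0.0209, 0.0074]
ee_rot: [0.001, 0.743, 0.669, 0.001]
ft_force: [-2.3, 0.3, 8.0]
grip_width: 0.0586
grasp_force: 86.3
```

Call:
{"name": "apply_moves", "arguments": {"increments": [[0,0,-0.02,0],[0,0,-0.04,0],[0,0,-0.045,0],[0,0,-0.045,0],[0,0,-0.045,0]]}}

```text
t: 19.2
position: [0.4318, 0.0211, 0.2032]
ee_rot: [0.0, 0.743, 0.669, 0.0]
ft_force: [1.8, 0.2, -2.1]
grip_width: 0.0591
grasp_force: 86.5
```

```bash
python3 st.py .646 -.105 .23 87
```

```text
[0.4318 0.0211 0.2032] 83.98 [1.000e-04 7.432e-01 6.690e-01 0.000e+00] [ 1.8  0.2 -2.1] [-0.05 -0.08 -0.05] grip 0.059085177803765064 19.2
[-0.0172, 0.0377, -0.0045, -0.1006]
[-0.0175, 0.0376, -0.0045, -0.1006]
[-0.0178, 0.0374, -0.0045, -0.1006]
[-0.0181, 0.0372, -0.0045, -0.1006]
[-0.0185, 0.0371, -0.0045, -0.1006]
[-0.0188, 0.0369, -0.0045, -0.1006]
```

Call:
{"name": "apply_moves", "arguments": {"increments": [[-0.021,0.038,-0.005,-0.1],[-0.021,0.038,-0.005,-0.1],[-0.022,0.038,-0.005,-0.1],[-0.022,0.037,-0.005,-0.1],[-0.022,0.037,-0.005,-0.1]]}}

```text
t: 19.7
position: [0.6113, -0.1041, 0.2264]
ee_rot: [-0.0, 0.728, 0.685, -0.0]
ft_force: [0.8, 0.7, -1.4]
grip_width: 0.0593
grasp_force: 86.7
```

Call:
{"name": "apply_moves", "arguments": {"increments": [[-0.023,0.036,-0.005,-0.1],[0,0,0,0],[0,0,0,0],[0,0,0,0],[0,0,0,0]]}}

```text
t: 20.2
position: [0.6438, -0.1273, 0.2318]
ee_rot: [-0.0, 0.725, 0.689, -0.0]
ft_force: [0.6, -0.1, -1.5]
grip_width: 0.0591
grasp_force: 86.7
```

```bash
python3 look.py w11; python3 hand.py w11 60;python3 -c "
from mfit import *
mfit('w11',(.65,-.015),87,113,.116,85)"
```

```text
[ 0.64381751 -0.12729144  0.23179635] 87.02 [-1.000e-04  7.252e-01  6.885e-01 -0.000e+00] 20.2 0.007 [ 0.55489332 -0.05247897 -1.47722393]
top face x,y,z [-32.9  11.4  43.9] [-28.4   0.7  29.6] [-32.9 -31.6 -30.2] rect ((2.9393272399902344, 0.5206089019775391), (83.2799301147461, 60.21577835083008), 0.11875665932893753)
front face x [43.6 44.  44.4]
-1 -1 411 [-66.2 -37.6] [-56.9 -50. ] 0.1155
-1 1 409 [-66.4 -37.7] [29.  35.9] 0.1156
1 -1 468 [19.4 41. ] [-56.6 -49.7] 0.1155
1 1 470 [19.3 41.2] [29.1 36.1] 0.1155
centre [ 0.639  -0.0253] yaw 86.85 uv [-10.87 -10.41]
base near u [-62.   41.3]
base far u [-61.9  41.4]
```

View pics/w11.png

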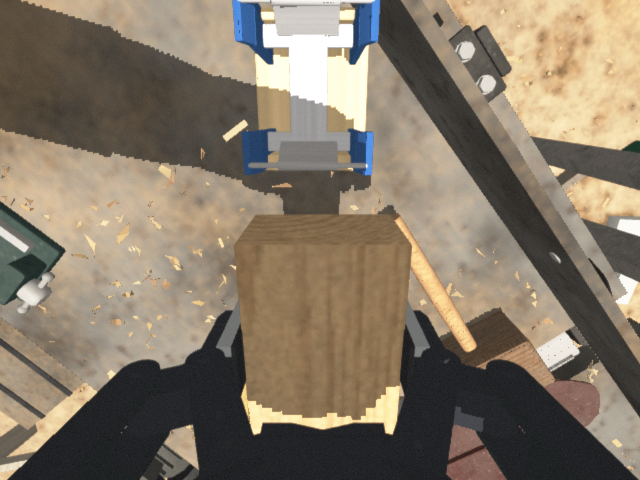

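The held block is straight at (325,330), but the far posts are clipped at row 0. I'll back off a little for a complete second look, and measure the clearance to the fence on the right.

Call:
{"name": "apply_moves", "arguments": {"increments": [[-0.03,0,-0.02,0],[0,0,0,0],[0,0,0,0],[0,0,0,0],[0,0,0,0]]}}

```text
t: 20.75
position: [0.6428, -0.1572, 0.2509]
ee_rot: [-0.0, 0.725, 0.689, -0.0]
ft_force: [-0.6, 0.3, -2.2]
grip_width: 0.0587
grasp_force: 87.0
```

```bash
python3 look.py w12; python3 hand.py w12 60;python3 - <<'E'
from mfit import *
mfit('w12',(.6391,-.0236),86.85,113,.116,85)
for t in('w12','w11'):
    f=np.load(t+".npz");P=cloud(f,f['d']);z=P[...,2];a=np.radians(86.85);D=(P[...,:2]-np.array([.6391,-.0236]))*1e3
    U=D[...,0]*np.cos(a)+D[...,1]*np.sin(a);V=D[...,0]*np.sin(a)-D[...,1]*np.cos(a)
    for lo in range(-150,100,25):
        k=(U>lo)&(U<lo+25)&(V>52)&(V<200)&(z>.05)&(f['d']>0)
        if k.sum()>5: print(t,lo,k.sum(),np.percentile(V[k],2).round(),z[k].max().round(3))
E
python3 st.py
```

```text
[ 0.64282163 -0.15723677  0.25094018] 87.03 [-4.000e-04  7.252e-01  6.885e-01 -1.000e-04] 20.75 0.004 [-0.63571146  0.27480118 -2.1914588 ]
top face x,y,z [-32.9  11.5  43.9] [-28.4   0.7  29.6] [-32.9 -31.6 -30.1] rect ((3.340312957763672, 0.5486431121826172), (60.24140548706055, 82.4546890258789), 89.99313354492188)
front face x [43.6 44.  44.4]
-1 -1 398 [-57.6 -28.6] [-46.2 -39.3] 0.1155
-1 1 397 [-57.4 -28.9] [39.4 46.4] 0.1156
base near u [-51.6  51.8]
base far u [-51.6  51.8]
w12 -150 5740 53.0 0.336
w12 -125 7896 61.0 0.341
w12 -100 1564 166.0 0.119
w12 -75 1670 145.0 0.119
w12 -50 1876 124.0 0.12
w12 -25 2034 103.0 0.119
w12 0 2230 82.0 0.12
w12 25 638 67.0 0.119
w11 -125 4284 53.0 0.314
w11 -100 10573 53.0 0.321
w11 -75 1599 145.0 0.119
w11 -50 1749 124.0 0.119
w11 -25 1908 103.0 0.119
w11 0 2126 82.0 0.119
w11 25 2382 61.0 0.12
w11 50 456 53.0 0.119
[ 0.6429 -0.1573  0.2509] 87.03 [-4.000e-04  7.252e-01  6.885e-01 -2.000e-04] [-1.4  0.1 -1.3] [0.03 0.02 0.02] grip 0.05889619718689779 20.8
```

Call:
{"name": "apply_moves", "arguments": {"increments": [[0.045,0,0.005,0],[0.045,0,0.02,0.03],[0.03,-0.005,0.03,0],[0.014,-0.006,0.03,0],[0,0,0.02,0]]}}

```text
t: 21.3
position: [0.6373, -0.0201, 0.1438]
ee_rot: [-0.002, 0.725, 0.689, -0.001]
ft_force: [0.5, -0.1, -1.4]
grip_width: 0.0588
grasp_force: 86.9
```

Call:
{"name": "apply_moves", "arguments": {"increments": [[0,0,0,0],[0,0,0,0],[0,0,0,0],[0,0,0,0],[0,0,0,0]]}}

```text
t: 21.8
position: [0.6402, -0.0244, 0.1475]
ee_rot: [0.001, 0.727, 0.687, 0.001]
ft_force: [-0.9, -0.6, -2.1]
grip_width: 0.059
grasp_force: 86.9
```

```bash
python3 st.py .6386 -.0228 .142 86.85
```

```text
[ 0.6402 -0.0244  0.1475] 86.79 [9.000e-04 7.267e-01 6.870e-01 6.000e-04] [-0.9 -0.6 -2.1] [-0.01  0.06 -0.04] grip 0.0590237319059592 21.8
[0.0015, -0.0017, 0.0055, -0.013]
```

Call:
{"name": "apply_moves", "arguments": {"increments": [[0.001,-0.001,0.004,0],[0,0,0,0],[0,0,0,0],[0,0,0,0],[0,0,0,0]]}}

```text
t: 22.3
position: [0.6385, -0.0227, 0.1423]
ee_rot: [0.0, 0.726, 0.687, -0.0]
ft_force: [-0.1, -0.3, -1.8]
grip_width: 0.0592
grasp_force: 86.9
```

```bash
python3 st.py .6386 -.0228 .142 86.85
```

```text
[ 0.6385 -0.0227  0.1423] 86.83 [ 1.000e-04  7.264e-01  6.873e-01 -0.000e+00] [-0.1 -0.3 -1.8] [-0.05 -0.02  0.01] grip 0.05919591025069662 22.3
[-0.0, 0.0001, 0.0003, -0.0044]
```

Call:
{"name": "apply_moves", "arguments": {"increments": [[0,0,0.01,0],[0,0,0.01,0],[0,0,0.008,0],[0,0,0.006,0],[0,0,0.006,0]]}}

```text
t: 22.8
position: [0.6392, -0.0228, 0.1027]
ee_rot: [0.001, 0.726, 0.687, 0.001]
ft_force: [-0.5, -1.0, 4.5]
grip_width: 0.059
grasp_force: 87.9
```

Call:
{"name": "apply_moves", "arguments": {"increments": [[0,0,0.007,0],[0,0,0.007,0],[0,0,0.007,0],[0,0,0.007,0],[0,0,0.006,0]]}}

```text
t: 23.3
position: [0.6393, -0.0228, 0.0683]
ee_rot: [0.001, 0.726, 0.687, 0.001]
ft_force: [-0.1, 1.2, 6.7]
grip_width: 0.0591
grasp_force: 87.6
```

Call:
{"name": "apply_moves", "arguments": {"increments": [[0,0,0.006,0],[0,0,0.005,0],[0,0,0.003,0],[0,0,0,0],[0,0,0,0]]}}

```text
t: 23.8
position: [0.6392, -0.0228, 0.0545]
ee_rot: [0.001, 0.726, 0.687, 0.0]
ft_force: [2.7, 0.5, 3.8]
grip_width: 0.0587
grasp_force: 87.7
```

```bash
python3 look.py w13; python3 hand.py w13 60;python3 st.py
```

```text
[ 0.63922494 -0.02282238  0.05449663] 86.82 [5.000e-04 7.264e-01 6.872e-01 5.000e-04] 23.8 0.005 [2.6819383  0.54208902 3.76825996]
top face x,y,z [-33.3   4.1  53.9] [-28.5   0.8  29.7] [-33.2 -31.6 -30.2] rect ((8.038440704345703, 0.6395378112792969), (60.385372161865234, 92.67660522460938), 89.9632339477539)
front face x [43.7 53.9 54.2]
[ 0.6392 -0.0228  0.0546] 86.83 [6.000e-04 7.264e-01 6.873e-01 5.000e-04] [ 3.3 -0.   4.3] [ 0.07 -0.73 -0.  ] grip 0.05880993316349382 23.85
```

Call:
{"name": "apply_moves", "arguments": {"increments": [[0,0,0,0],[0,0,0,0],[0,0,0,0]], "fingers": 0.85}}

```text
t: 24.15
position: [0.6371, -0.0226, 0.0533]
ee_rot: [-0.001, 0.726, 0.687, -0.001]
ft_force: [0.3, 0.0, -0.1]
grip_width: 0.079
grasp_force: 0.0
```

Call:
{"name": "apply_moves", "arguments": {"increments": [[0,0,-0.03,0],[0,0,-0.04,0],[0,0,-0.045,0],[-0.02,0,-0.045,0],[-0.04,0,-0.01,0]], "fingers": 1}}

```text
t: 24.65
position: [0.6371, -0.0812, 0.2304]
ee_rot: [0.003, 0.725, 0.689, 0.002]
ft_force: [1.3, -0.9, -0.2]
grip_width: 0.085
grasp_force: 0.0
```

Call:
{"name": "apply_moves", "arguments": {"increments": [[-0.02,0,0,0],[0,0,0,0],[0,0,0,0],[0,0,0,0]]}}

```text
t: 25.05
position: [0.6335, -0.1017, 0.2234]
ee_rot: [-0.001, 0.726, 0.688, -0.0]
ft_force: [-0.2, 0.1, -0.9]
grip_width: 0.0851
grasp_force: 0.0
```

```bash
python3 look.py w14; python3 - <<'E'
from mfit import *
mfit('w14',(.6391,-.0237),86.85,113,.116,85)
f=np.load("w14.npz");P=cloud(f,f['d']);k=np.hypot(P[...,0]-.6391,P[...,1]+.0237)<.02
print(np.median(P[k][:,2]),f['im'][k].mean(0))
E
python3 st.py .529 -.388 .2 61.9
```

```text
[ 0.63348276 -0.10165265  0.2234412 ] 86.87 [-9.000e-04  7.262e-01  6.875e-01 -4.000e-04] 25.05 0.009 [-0.21425544  0.06588353 -0.86789062]
-1 -1 383 [-56.8 -28.2] [-46.4 -39.5] 0.1156
-1 1 388 [-56.7 -28.1] [39.5 46.3] 0.1155
1 -1 572 [28.8 58. ] [-46.4 -39.4] 0.1156
1 1 575 [28.9 58. ] [39.4 46.4] 0.1156
centre [ 0.6391 -0.0232] yaw 86.81 uv [ 0.46 -0.01]
base near u [-52.  52.]
base far u [-52.1  52.2]
0.09328438661142624 [137.3478854  117.41664393  90.45975443]
[ 0.6336 -0.1015  0.2235] 86.89 [-8.000e-04  7.260e-01  6.877e-01 -4.000e-04] [-0.2 -0.   0.6] [-0.   -0.01 -0.  ] grip 0.08516306531374383 25.1
[-0.0417, -0.0127, 0.0034, 0.714]
[-0.0424, -0.0101, 0.0034, 0.714]
[-0.0429, -0.0074, 0.0034, 0.714]
[-0.0433, -0.0047, 0.0034, 0.714]
[-0.0435, -0.002, 0.0034, 0.714]
[-0.0436, 0.0007, 0.0034, 0.714]
[-0.0434, 0.0034, 0.0034, 0.714]
```

View pics/w14.png

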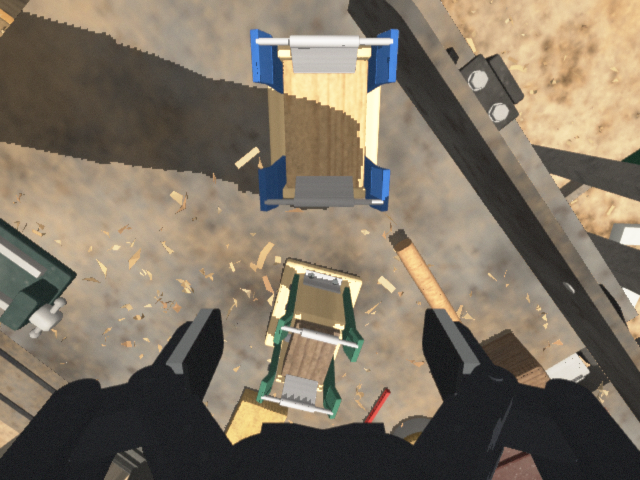

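The thick block is latched under both catches in the blue magazine at (325,130), with its top at 93-94 mm. Now the thin block.

Call:
{"name": "apply_moves", "arguments": {"increments": [[-0.042,-0.0127,0.003,0.71],[-0.042,-0.01,0.003,0.71],[-0.043,-0.0075,0.003,0.71],[-0.043,-0.005,0.003,0.71],[-0.0435,-0.002,0.003,0.71]]}}

```text
t: 25.6
position: [0.5587, -0.3069, 0.2089]
ee_rot: [-0.0, 0.824, 0.567, -0.0]
ft_force: [0.8, -0.0, 0.6]
grip_width: 0.0858
grasp_force: 0.0
```

Call:
{"name": "apply_moves", "arguments": {"increments": [[-0.0435,0.001,0.003,0.71],[-0.0435,0.003,0.003,0.71],[0,0,0,0],[0,0,0,0],[0,0,0,0]]}}

```text
t: 26.1
position: [0.5297, -0.3872, 0.2031]
ee_rot: [-0.0, 0.857, 0.516, 0.0]
ft_force: [0.5, 0.9, 1.3]
grip_width: 0.0855
grasp_force: 0.0
```

Call:
{"name": "apply_moves", "arguments": {"increments": [[0,0,0,0],[0,0,0,0],[0,0,0,0]]}}

```text
t: 26.4
position: [0.5298, -0.3877, 0.2036]
ee_rot: [0.0, 0.857, 0.516, 0.0]
ft_force: [-0.5, 0.0, 0.5]
grip_width: 0.0852
grasp_force: 0.0
```

```bash
python3 look.py w15; python3 blk.py w15 .529 -.388 .022 .005
```

```text
[ 0.52981833 -0.38771746  0.20358364] 62.07 [2.000e-04 8.568e-01 5.156e-01 0.000e+00] 26.4 0.007 [-0.49574506  0.0174655   0.48090594]
[ 528.7 -388.9] [85.2 60.2] yaw 62.18 top z 0.0211
[[-0.0003, -0.0001, 0.0397, -0.0053], [-0.0003, -0.0001, 0.0397, -0.0053], [-0.0003, -0.0001, 0.0397, -0.0053], [-0.0003, -0.0001, 0.0397, -0.0053], [-0.0003, -0.0001, 0.0397, -0.0053]]
```

Call:
{"name": "apply_moves", "arguments": {"increments": [[-0.0015,-0.0005,0.045,-0.02],[0,0,0.045,0],[0,0,0.045,0],[0,0,0.035,0],[0,0,0.015,0]]}}

```text
t: 26.95
position: [0.526, -0.3875, 0.0139]
ee_rot: [-0.003, 0.857, 0.516, -0.001]
ft_force: [-0.5, 0.6, 0.3]
grip_width: 0.085
grasp_force: 0.0
```

Call:
{"name": "apply_moves", "arguments": {"increments": [[0,0,0.01,0],[0,0,0.005,0],[0,0,0,0],[0,0,0,0],[0,0,0,0]]}}

```text
t: 27.45
position: [0.5289, -0.3905, 0.0048]
ee_rot: [0.001, 0.857, 0.516, 0.0]
ft_force: [0.0, -0.6, -0.2]
grip_width: 0.0857
grasp_force: 0.0
```

Call:
{"name": "apply_moves", "arguments": {"increments": [[0,0,0,0],[0,0,0,0],[0,0,0,0],[0,0,0,0]], "fingers": -1, "force": 80}}

```text
t: 27.85
position: [0.5288, -0.3905, 0.0047]
ee_rot: [0.001, 0.857, 0.516, 0.0]
ft_force: [-0.8, 0.3, 5.9]
grip_width: 0.0583
grasp_force: 87.7
```

Call:
{"name": "apply_moves", "arguments": {"increments": [[0,0,-0.02,0],[0,0,-0.04,0],[0,0,-0.045,0],[0,0,-0.045,0],[0,0,-0.045,0]]}}

```text
t: 28.35
position: [0.5277, -0.3894, 0.1999]
ee_rot: [-0.0, 0.857, 0.516, -0.0]
ft_force: [1.2, -0.7, -0.8]
grip_width: 0.0579
grasp_force: 86.9
```

```bash
python3 st.py .635 -.11 .225 86.81
```

```text
[ 0.5277 -0.3894  0.1999] 62.08 [-2.000e-04  8.568e-01  5.156e-01 -1.000e-04] [ 1.2 -0.7 -0.8] [-0.01 -0.   -0.01] grip 0.057854106911608104 28.35
[0.0424, -0.0051, -0.0036, -0.7067]
[0.0427, -0.0025, -0.0036, -0.7067]
[0.0428, 0.0001, -0.0036, -0.7067]
[0.0427, 0.0027, -0.0036, -0.7067]
[0.0424, 0.0054, -0.0036, -0.7067]
[0.042, 0.008, -0.0036, -0.7067]
[0.0414, 0.0106, -0.0036, -0.7067]
```

Call:
{"name": "apply_moves", "arguments": {"increments": [[0.0425,-0.005,-0.004,-0.71],[0.0425,-0.0025,-0.004,-0.71],[0.043,0,-0.004,-0.71],[0.043,0.003,-0.004,-0.71],[0.0425,0.005,-0.004,-0.71]]}}

```text
t: 28.85
position: [0.6049, -0.188, 0.2183]
ee_rot: [-0.0, 0.766, 0.642, -0.0]
ft_force: [-0.0, -0.2, -1.4]
grip_width: 0.0579
grasp_force: 86.9
```

Call:
{"name": "apply_moves", "arguments": {"increments": [[0.042,0.008,-0.004,-0.71],[0.041,0.01,-0.004,-0.68],[0,0,0,0],[0,0,0,0],[0,0,0,0]]}}

```text
t: 29.35
position: [0.6342, -0.1109, 0.2259]
ee_rot: [-0.0, 0.727, 0.687, -0.0]
ft_force: [0.3, -0.3, 0.1]
grip_width: 0.0577
grasp_force: 86.9
```

Call:
{"name": "apply_moves", "arguments": {"increments": [[0,0,0,0],[0,0,0,0],[0,0,0,0]]}}

```text
t: 29.65
position: [0.6343, -0.1113, 0.2263]
ee_rot: [0.0, 0.727, 0.686, -0.0]
ft_force: [1.1, -0.0, -0.8]
grip_width: 0.0578
grasp_force: 86.9
```

```bash
python3 look.py w16; python3 hand.py w16 60;python3 -c "
from mfit import *
mfit('w16',(.6391,-.0232),86.81,113,.116,85)"
```

```text
[ 0.63434321 -0.11125866  0.22625476] 86.68 [ 0.000e+00  7.273e-01  6.863e-01 -1.000e-04] 29.65 0.006 [ 1.05015535 -0.0257399  -0.80671055]
top face x,y,z [-40.1   7.6  43.1] [-28.3   0.4  29.5] [-17.7 -16.4 -15. ] rect ((0.5963783264160156, 0.587432861328125), (60.307064056396484, 86.42902374267578), 89.88951873779297)
front face x [42.9 43.3 43.7]
-1 -1 402 [-57.4 -29.1] [-46.3 -39.3] 0.1154
-1 1 403 [-57.1 -28.6] [39.5 46.4] 0.1157
1 -1 576 [28.3 57.2] [-46.3 -39.4] 0.1155
1 1 591 [28.3 57.4] [39.3 46.4] 0.1156
centre [ 0.6391 -0.0233] yaw 86.89 uv [-0.13  0.04]
base near u [-52.2  52.1]
base far u [-52.1  52.1]
```

Call:
{"name": "apply_moves", "arguments": {"increments": [[0.04,0,0,0],[0.035,0,0.02,-0.04],[0.012,-0.001,0.03,0],[0,0,0.03,0],[0,0,0.004,0]]}}

```text
t: 30.2
position: [0.6358, -0.0224, 0.1383]
ee_rot: [-0.003, 0.725, 0.688, -0.002]
ft_force: [-0.8, 0.3, -1.1]
grip_width: 0.0575
grasp_force: 86.9
```

Call:
{"name": "apply_moves", "arguments": {"increments": [[0,0,0,0],[0,0,0,0],[0,0,0,0],[0,0,0,0],[0,0,0,0]]}}

```text
t: 30.7
position: [0.639, -0.0236, 0.1433]
ee_rot: [0.001, 0.726, 0.688, 0.0]
ft_force: [-0.2, 0.0, -0.7]
grip_width: 0.0576
grasp_force: 86.9
```

Call:
{"name": "apply_moves", "arguments": {"increments": [[0,0,0,0],[0,0,0,0],[0,0,0,0],[0,0,0,0],[0,0,0,0]]}}

```text
t: 31.2
position: [0.6385, -0.0232, 0.1422]
ee_rot: [0.0, 0.726, 0.688, -0.0]
ft_force: [0.3, -1.4, -0.9]
grip_width: 0.058
grasp_force: 86.9
```

```bash
python3 st.py .6385 -.0241 .142 86.9
```

```text
[ 0.6385 -0.0232  0.1422] 86.98 [ 0.000e+00  7.255e-01  6.882e-01 -1.000e-04] [ 0.3 -1.4 -0.9] [-0.02 -0.01 -0.01] grip 0.057959549480910054 31.2
[-0.0009, 0.0001, 0.0002, 0.0157]
```

Call:
{"name": "apply_moves", "arguments": {"increments": [[-0.0009,0,0.008,0],[0,0,0.008,0],[0,0,0.008,0],[0,0,0.007,0],[0,0,0.007,0]]}}

```text
t: 31.7
position: [0.6388, -0.0243, 0.1047]
ee_rot: [0.001, 0.726, 0.688, 0.0]
ft_force: [-1.1, 0.5, 10.9]
grip_width: 0.0575
grasp_force: 88.3
```

Call:
{"name": "apply_moves", "arguments": {"increments": [[0,0,0.007,0],[0,0,0.007,0],[0,0,0.007,0],[0,0,0.006,0],[0,0,0.004,0]]}}

```text
t: 32.2
position: [0.6399, -0.0243, 0.0744]
ee_rot: [0.001, 0.725, 0.688, 0.001]
ft_force: [-0.8, 0.5, 7.3]
grip_width: 0.058
grasp_force: 87.9
```

Call:
{"name": "apply_moves", "arguments": {"increments": [[0,0,0.003,0],[0,0,0,0],[0,0,0,0],[0,0,0,0]]}}

```text
t: 32.6
position: [0.6398, -0.0243, 0.0713]
ee_rot: [0.001, 0.725, 0.688, 0.001]
ft_force: [1.1, -0.9, 5.4]
grip_width: 0.0578
grasp_force: 87.6
```

```bash
python3 look.py w17; python3 hand.py w17 60;python3 st.py
```

```text
[ 0.63979378 -0.02428246  0.07133099] 86.98 [0.0012 0.7255 0.6882 0.001 ] 32.6 0.003 [ 1.11786609 -0.90998798  5.36493047]
top face x,y,z [-46.    7.1  55.2] [-30.    0.4  30. ] [-18.6 -16.6 -15. ] rect ((1.4513435363769531, -0.6790428161621094), (65.6895523071289, 108.39210510253906), 89.90205383300781)
front face x [55.  55.3 55.6]
[ 0.6398 -0.0243  0.0714] 86.98 [0.0012 0.7255 0.6882 0.001 ] [ 1.5 -0.4  5.4] [ 0.07 -0.18 -0.02] grip 0.057624738075420436 32.65
```

Call:
{"name": "apply_moves", "arguments": {"increments": [[0,0,0,0],[0,0,0,0],[0,0,0,0]], "fingers": 0.85}}

```text
t: 32.95
position: [0.6378, -0.0241, 0.0696]
ee_rot: [-0.001, 0.726, 0.688, -0.001]
ft_force: [0.4, -1.1, -0.0]
grip_width: 0.079
grasp_force: 0.0
```

Call:
{"name": "apply_moves", "arguments": {"increments": [[0,0,-0.03,0],[0,0,-0.04,0],[0,0,-0.045,0],[-0.02,0,-0.035,0],[-0.04,0,0,0]], "fingers": 1}}

```text
t: 33.45
position: [0.638, -0.0828, 0.2267]
ee_rot: [0.004, 0.724, 0.69, 0.003]
ft_force: [0.5, -1.3, 0.3]
grip_width: 0.0854
grasp_force: 0.0
```

Call:
{"name": "apply_moves", "arguments": {"increments": [[-0.025,0,0,0],[0,0,0,0],[0,0,0,0],[0,0,0,0]]}}

```text
t: 33.85
position: [0.6337, -0.1082, 0.2197]
ee_rot: [-0.001, 0.725, 0.688, -0.0]
ft_force: [0.9, 0.3, 0.3]
grip_width: 0.0854
grasp_force: 0.0
```

```bash
python3 look.py w18; python3 - <<'E'
from h import *
from bench import r
f=np.load("w18.npz");P=cloud(f,f['d'])
for x,y in((.6391,-.0233),(.6141,-.2284)):
    k=(np.hypot(P[...,0]-x,P[...,1]-y)<.015)&(P[...,2]<.13);print(np.median(P[k][:,2]),f['im'][k].mean(0))
im,_=r.get_image("top");cv2.imwrite("pics/end.png",np.hstack([cv2.resize(f['im'][:,:,::-1],(400,300)),cv2.resize(im[160:310,180:380,::-1],(400,300))]))
E
```

```text
[ 0.63367896 -0.10822068  0.21973796] 87.01 [-6.000e-04  7.253e-01  6.884e-01 -2.000e-04] 33.85 0.01 [0.89395148 0.25586399 0.26051327]
0.09273119189231879 [143.19047619 118.72829132  75.84033613]
0.08568510937392859 [167.79651163 139.32122093 111.49127907]
```

View pics/end.png

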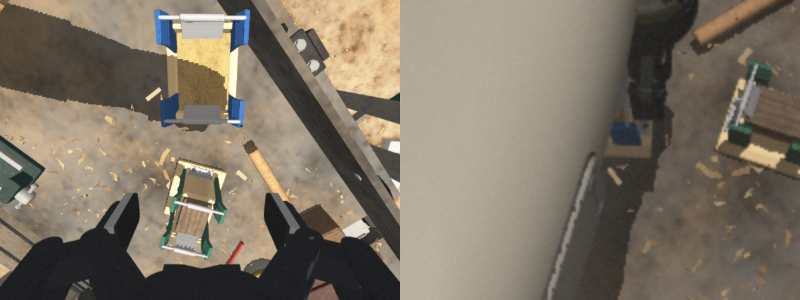

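The left panel shows the thin block level under both blue catches at about (205,70), with its top at 93-94 mm. The dark block is still latched in the green magazine at (195,215). I'm handing the job in.

```bash
python3 -c "
from bench import r
print(r.job_done())"
```

```text
the job is handed in; nothing more can be done
None
```

Both kits are made up and handed in at about 34 s: red-brown under dark-brown in the green magazine and thick pale under thin yellowish in the blue one, each pressed under both catches, with the cork block and pencil never touched.

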